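# Seal the glaze jars and pack them in their case

## Robot

A 6-joint arm with a two-finger parallel gripper is mounted at the origin on the work surface. World frame = base frame: x ahead of the robot, y to its left, z up, the work surface at z = 0. Lengths are in mm, angles in rad, forces in N, time in s.
With the tool pointing down it reaches from about 350 to 775 mm from the base axis. Payload 7.3 kg.
Tool frame: the origin (TCP) lies at the very end of the fingers, on their centre line; the grasp point (between the pads) lies 19 mm behind it; z points along the fingers, y is the line along which they close (so a half turn about z gives the same grasp; the last joint's range is limited). The gripper opens to 92 mm and grips with 3 to 60 N. Pads are 19 mm wide; open, the fingers measure 130 mm over their backs; the gripper's body (75 mm by 190 mm) begins 47 mm behind the grasp point.
Start: joints at [-1.268, 0.342, 1.524, -0, 1.275, -0.146], TCP at [227.813, -473.018, 226.741] pointing down, gripper open.
Joint ranges: [-2.53, 2.53], [-0.77, 2.02], [0.04, 2.7], [-1, 4.14], [0.28, 2.66], [-3.11, 3.11]. Speed limits (rad/s): [2.57, 2.57, 3.14, 3.14, 3.14, 3.14].

## Interface

Orientations are given as [roll, pitch, yaw] about the fixed x, y, z axes, in that order (R = Rz(yaw) Ry(pitch) Rx(roll)).
In Python, from plant import get_obs, optics, ticket, finder gives the robot as it stands.
- The arm moves only by the tool send_rows, never from a script. Its arguments are lists of equal length, an entry for each row: "offset": the shift along the tool's x, y, z scaled (see below), a list of three; "delta_rot": the turn, a rotation vector about the tool's x, y, z scaled (see below), a list of three. In form: {"offset": [[dx, dy, dz], ...], "delta_rot": [[rx, ry, rz], ...]}. A call has 1 to 8 rows; each row is the pose to reach, as a shift and turn from the pose commanded when the call began, along the tool's axes at that moment, turning the shorter way round; what a row does not reach only later rows make up. The controller multiplies each number of a shift by 120 mm and each number of a turn by 360 degrees. A row lasts 1/8 s, in which the tool goes at most 62.5 mm and 10.7 degrees, less where a joint would pass 70% of its speed; a pose out of reach is approached as far as the arm can. A call with a number of a shift or a turn outside -1 to 1 is refused whole. A call with a gripper value outside its range is refused whole. "grip" is the opening, from 0 (shut) to 1 (fully open), set as the call begins (left out, the last holds). The fingers move at their own pace and stop on an object; the grip force is fixed at half the most. Time passes only in rows, so rows that repeat a pose let the fingers close. It gives the time, the measured TCP pose, the force, the opening and the grip force at its end, in the units of the state.
- get_obs(): the state, without advancing time (a new reading comes with each control period).
- optics.capture(name): name is "scene" or "side" or "wrist"; returns the picture (420x560x3 uint8, red, green, blue); there is no depth.
- optics.get_calibration(name): a dict with "fx", "fy", "cx", "cy" (pixels), "k1" (the pictures are not rectified: a ray, as slopes to the right and down, at radius r is drawn at 1 + k1 r^2 times it, then the intrinsics apply), "world_from_camera" (4x4, takes a point from camera to world coordinates). Camera axes: x right, y down, z forward; pixel columns grow to the right and rows downward; lengths in mm; the calibration is good to about 2 mm. A picture is of the moment at which its call begins: read the wrist's pose just before it. get_calibration takes no time and is no camera call; for the wrist camera it gives the pose at the moment of the call.
- ticket.close_job(): hands the job in; it is judged then, once.
Trained networks look in the newest picture that a camera, given by its name, has taken for a name from the list of things; names that differ only in an ending like _2 or _b are one class to them, and where a whole thing is asked for, a point or a joint stands for the part that bears it (a point fixed in the world has none). Each returns a list of dicts, best first, with "confidence" (0 to 1); they miss things now and then, are a little off and sometimes report something else, mostly with a low value. They report only what shows in the picture. A call takes as long as a camera call.
- finder.boxes_of(target, camera): "box" ([left, top, right, bottom] in pixels, round what is visible of it).
- finder.silhouettes(target, camera): "region" (420x560 bool, what is visible of it) and "box" ([left, top, right, bottom] in pixels, round what is visible of it).
- finder.pinpoint(target, camera): "uv" ([column, row] in pixels: a listed point, or the origin of a listed thing).
The state is a dict: "time": time; "joint_positions": joint angles; "dq": joint speeds; "tau": joint torques, N m; "tool_pos": TCP position; "tcp_rot": TCP orientation; "contact_force": force on the tool from outside, world axes, zero at the start; "moment": the same for the moment, N m; "grip_width": finger opening in mm; "finger_force": force on a finger pad.
Only numpy, scipy, OpenCV 4.12 (cv2) and the standard library are available. Lean on these libraries where they do the work, as an engineer would, in place of code of your own. Each camera call takes 0.05 s, during which the arm holds its last target. There are 200 camera calls.

## Task

The pottery class is over: press the lid of every glaze jar fully home while the jar stands on the table, open the plywood case until its lid rests back on its stop, and stand all the sealed jars upright inside. Then shut the case and press its lid fully down. Seal each jar before you lift it, keep the jars upright and set them down rather than dropping them, and leave the two bowls, the brush and the sponge where they are.

Things in the scene. Friction and masses are not known exactly. Their poses are not given: they have to be found in the camera images.
- jar1: large glaze jar: dark brown round jar, 60 mm in diameter, straight-walled from its base to 50 mm up, then a shoulder and a neck; about 0.22 kg. White press-on lid, 56 mm in diameter, 18 mm thick; with the lid home the jar is 76 mm high overall, with it fully proud 84 mm. Origin at the centre of its underside, z up. Absent in some starts
- jar2: large glaze jar: dark brown round jar, 60 mm in diameter, straight-walled from its base to 50 mm up, then a shoulder and a neck; about 0.22 kg. White press-on lid, 56 mm in diameter, 18 mm thick; with the lid home the jar is 76 mm high overall, with it fully proud 84 mm. Origin at the centre of its underside, z up. Absent in some starts
- jar3: small glaze jar: like the large one but 52 mm in diameter, straight-walled to 40 mm up, about 0.15 kg, lid 48 mm in diameter; 66 mm high overall with the lid home, 74 mm with it fully proud. Origin at the centre of its underside, z up. Absent in some starts
- jar4: small glaze jar: like the large one but 52 mm in diameter, straight-walled to 40 mm up, about 0.15 kg, lid 48 mm in diameter; 66 mm high overall with the lid home, 74 mm with it fully proud. Origin at the centre of its underside, z up. Absent in some starts
- jar1_lid (a joint): how far the lid of jar1 has been pushed down, in m: 0 = standing 8 mm proud, 0.008 = fully home on its shoulder. A tight friction fit: it needs about 6 to 7 N, stays where it is left and cannot come off
- jar1_top (a point): centre of the top face of the lid of jar1, where it is pressed
- jar2_lid (a joint): how far the lid of jar2 has been pushed down, in m: 0 = standing 8 mm proud, 0.008 = fully home on its shoulder. A tight friction fit: it needs about 6 to 7 N, stays where it is left and cannot come off
- jar2_top (a point): centre of the top face of the lid of jar2, where it is pressed
- jar3_lid (a joint): how far the lid of jar3 has been pushed down, in m: 0 = standing 8 mm proud, 0.008 = fully home on its shoulder. A tight friction fit: it needs about 6 to 7 N, stays where it is left and cannot come off
- jar3_top (a point): centre of the top face of the lid of jar3, where it is pressed
- jar4_lid (a joint): how far the lid of jar4 has been pushed down, in m: 0 = standing 8 mm proud, 0.008 = fully home on its shoulder. A tight friction fit: it needs about 6 to 7 N, stays where it is left and cannot come off
- jar4_top (a point): centre of the top face of the lid of jar4, where it is pressed
- case_floor (a point): centre of the inside floor of the plywood jar case, 8 mm above the table. The case is fixed to the table; its tray is 158 mm (its own x, front to back) by 230 mm (y) outside, 142 by 214 mm inside, with walls 8 mm thick whose rim is 55 mm above the table; no dividers. x axis points to the back (the hinged side), y to the left, z up
- case_lid (a joint): angle of the case's lid in rad: 0 = shut on the rim, 1.8 = leaning back on its stop. The lid is a box-shaped plywood cover 158 by 230 mm and 45 mm deep, so the shut case is 100 mm high (86 mm high inside). Stiff friction hinges hold it at any angle; moving it takes about 2 to 5 N at the bar
- case_hinge (a point): middle of the lid's hinge axis, which runs along the case's y through the top of the back rim: 79 mm behind the case's centre, 55 mm above the table. The lid's front swings up and back (towards the case's +x) about it. Axes as the case's
- case_bar (a point): middle of the steel bar handle on the front of the lid: a round bar 10 mm in diameter and 90 mm long, along the case's y, its axis 35 mm clear of the lid's front face; 193 mm in front of the hinge axis and 22 mm above it when the lid is shut (77 mm above the table). Its axes turn with the lid
- water_bowl: bystander: orange plastic water bowl, 140 mm across, 55 mm high; origin at the centre of its underside
- glazed_bowl: bystander: pale unfired bowl, 130 mm across, 50 mm high; origin at the centre of its underside
- brush: bystander: thin paint brush 190 mm long, lying flat; origin on its underside, at mid-length
- sponge: bystander: round yellow sponge, 88 mm across, 31 mm high; origin at the centre of its underside

How it is judged:
By the outcome, as a careful person would: the job done as asked, in the order asked, and still so for the second after the job is handed in, with the robot touching nothing.
Of jar1, jar2, jar3, jar4 only 2 to 4 are there at a start; the rules pass over those that are not, and their reading is None.
At some moment in a run one of jar1, jar2, jar3, jar4 may be knocked a few centimetres aside while the robot is not near it.
It also fails if it takes over 210 s, if anything falls off the work surface, if the arm or the gripper's body presses on something with over 40 N, if the wrist force passes 120 N, or if a joint passes its speed limit or range.

## Working session

There is one attempt and no reset: what is moved stays moved. The work goes in short steps, Python scripts to look and compute and a tool call to move; the robot and the scene stay as the last step left them, time stands still between calls to the robot, and variables do not carry over. Pictures are saved under pics/ and viewed, at most 14 in all, crops included, and the job is handed in when it is done.

Besides the shell and the picture viewer there is one more tool, called in YAML: its name, and indented under it one key for each argument. send_rows: Moves the arm, as the interface text tells. Its arguments: {"type":"object","properties":{"offset":{"type":"array"},"delta_rot":{"type":"array"},"grip":{"type":"number"}},"required":["offset","delta_rot"]}

```bash
ls; mkdir -p pics; cat > h.py <<'E'
import numpy as np, cv2
from plant import get_obs, optics, ticket, finder
def cap(n,f=None):
    im=optics.capture(n)
    if f: cv2.imwrite('pics/'+f,im[:,:,::-1])
    return im
def ray(n,uv,T=None):
    c=optics.get_calibration(n)
    d=np.array([(uv[0]-c['cx'])/c['fx'],(uv[1]-c['cy'])/c['fy']])
    s=d.copy()
    for _ in range(20): s=d/(1+c['k1']*(s@s))
    T=np.array(c['world_from_camera']) if T is None else T
    return T[:3,3],T[:3,:3]@np.array([s[0],s[1],1])
def onz(n,uv,z,T=None):
    o,d=ray(n,uv,T); return o+d*(z-o[2])/d[2]
def proj(n,p):
    c=optics.get_calibration(n); T=np.array(c['world_from_camera'])
    q=T[:3,:3].T@(np.array(p)-T[:3,3]); s=q[:2]/q[2]; s=s*(1+c['k1']*(s@s))
    return np.array([c['fx']*s[0]+c['cx'],c['fy']*s[1]+c['cy']])
E
python3 - <<'E'
from h import *
o=get_obs(); print({k:np.round(v,3) for k,v in o.items()})
a=cap('scene','s0.png'); b=cap('side','d0.png')
for c in('scene','side'):
    k=optics.get_calibration(c); print(c,np.round(k['world_from_camera'],2).tolist(),k['fx'],k['k1'])
    for t in('jar1','jar3','jar1_top','jar3_top','case_floor','case_bar','case_hinge'):
        for r in finder.pinpoint(t,c): print(c,t,np.round(r['uv'],1),round(r['confidence'],2))
E
```

```text
pics
{'time': np.float64(0.0), 'joint_positions': array([-1.268,  0.343,  1.525,  0.   ,  1.275, -0.146]), 'dq': array([-0.001,  0.   ,  0.   ,  0.001, -0.001,  0.001]), 'tau': array([-1.0000e-03, -4.3124e+01, -2.4423e+01,  7.2000e-02,  5.6000e-02,
       -0.0000e+00]), 'tool_pos': array([ 227.692, -472.623,  226.032]), 'tcp_rot': array([-3.14 , -0.   ,  0.449]), 'contact_force': array([0.026, 0.049, 0.348]), 'moment': array([-0.07 , -0.007,  0.01 ]), 'finger_force': np.float64(0.0), 'grip_width': np.float64(91.626)}
scene [[-0.19, 0.85, -0.5, 1240.95], [0.98, 0.16, -0.11, 170.74], [-0.01, -0.51, -0.86, 1269.64], [0.0, 0.0, 0.0, 1.0]] 463.13551938801305 0.006296923757478664
scene jar1 [245.5 184.8] 0.87
scene jar1 [195.  169.7] 0.78
scene jar1 [235.9 214.2] 0.67
scene jar1 [182.8 203.6] 0.6
scene jar3 [245.5 184.8] 0.87
scene jar3 [195.  169.7] 0.78
scene jar3 [235.9 214.2] 0.67
scene jar3 [182.8 203.6] 0.6
scene jar1_top [190.3 154.6] 0.48
scene jar3_top [233.2 209.9] 0.59
scene case_bar [328.  179.3] 0.94
scene case_hinge [314.8 238.7] 0.97
side [[-0.99, -0.13, 0.09, 443.56], [-0.16, 0.73, -0.67, 774.35], [0.02, -0.67, -0.74, 919.3], [0.0, 0.0, 0.0, 1.0]] 401.2755357888782 -0.05216238294714622
side jar1 [324.8 156. ] 0.97
side jar1 [272.3 187.9] 0.85
side jar1 [292.8 148.4] 0.84
side jar1 [316.9 192.9] 0.74
side jar3 [324.8 156. ] 0.97
side jar3 [272.3 187.9] 0.85
side jar3 [292.8 148.4] 0.84
side jar3 [316.9 192.9] 0.74
side jar1_top [328.2 135.9] 0.75
side jar3_top [327.7 136.1] 0.73
side jar3_top [270.4 172.7] 0.7
side case_bar [314.1 239.4] 0.88
side case_bar [314.4 193.4] 0.67
side case_hinge [241.1 232.2] 0.79
```

View pics/s0.png

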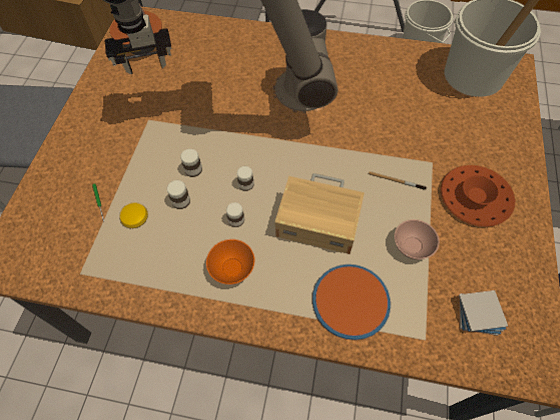

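View pics/d0.png

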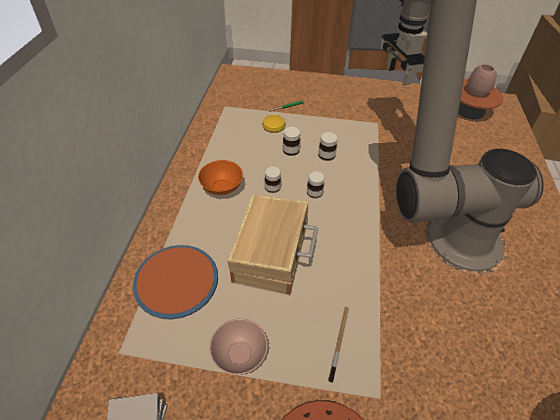

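The scene view shows four jars: two large at about (190,160) and (177,194), two small at (245,178) and (235,214). The shut case is at (320,215), with its bar at (328,180) facing the robot. The side view agrees.

```bash
python3 - <<'E'
from h import *
for c in('scene','side'):
    cap(c)
    seen=[]
    for r in finder.pinpoint('jar1',c)+finder.pinpoint('jar3',c): print(c,'jar',np.round(onz(c,r['uv'],0)[:2],1),round(r['confidence'],2))
    for t in ('jar1_top','jar3_top'):
        for r in finder.pinpoint(t,c): print(c,t,np.round(onz(c,r['uv'],80)[:2],1),round(r['confidence'],2))
    for t,z in(('case_bar',77),('case_hinge',55),('case_floor',8)):
        for r in finder.pinpoint(t,c): print(c,t,np.round(onz(c,r['uv'],z)[:2],1),round(r['confidence'],2))
    for t in('water_bowl','glazed_bowl','brush','sponge'):
        for r in finder.pinpoint(t,c)[:1]: print(c,t,np.round(onz(c,r['uv'],0)[:2],1),round(r['confidence'],2))
# lid top corners from silhouettes
    for r in finder.silhouettes('case_lid',c)[:1]:
        m=r['region'].astype(np.uint8); cs=max(cv2.findContours(m,0,2)[0],key=cv2.contourArea)
        ap=cv2.approxPolyDP(cs,4,True)[:,0]; print(c,'lid',[(p.tolist(),np.round(onz(c,p,100)[:2]).tolist()) for p in ap])
E
```

```text
scene jar [ 551.3 -298.1] 0.96
scene jar [ 458.3 -104.7] 0.73
scene jar [ 426.3 -297. ] 0.61
scene jar [ 585.8 -103.7] 0.53
scene jar [ 551.3 -298.1] 0.96
scene jar [ 458.3 -104.7] 0.73
scene jar [ 426.3 -297. ] 0.61
scene jar [ 585.8 -103.7] 0.53
scene jar1_top [ 432.  -289.1] 0.66
scene jar3_top [ 597.5 -111.7] 0.73
scene jar3_top [ 556.5 -304.1] 0.22
scene case_bar [431.7 143. ] 0.57
scene case_hinge [634.4 132.5] 0.69
scene case_floor [ 590.5 -114.3] 0.41
scene case_floor [ 636.6 -424.5] 0.19
scene water_bowl [751.2 -77.6] 0.86
scene glazed_bowl [578.3 427.5] 0.91
scene brush [361.3 360.2] 0.49
scene sponge [ 634.8 -432.8] 0.74
scene lid [([288, 176], [461.0, 30.0]), ([276, 227], [640.0, 29.0]), ([337, 245], [663.0, 207.0]), ([351, 244], [653.0, 245.0]), ([362, 193], [480.0, 257.0]), ([344, 188], [472.0, 203.0]), ([342, 179], [441.0, 193.0])]
side jar [ 595.5 -110.6] 0.9
side jar [ 428.7 -297.6] 0.82
side jar [ 553.5 -295.9] 0.64
side jar [ 445.7 -113.3] 0.56
side jar [583.2 429.8] 0.48
side jar [ 595.5 -110.6] 0.9
side jar [ 428.7 -297.6] 0.82
side jar [ 553.5 -295.9] 0.64
side jar [ 445.7 -113.3] 0.56
side jar [583.2 429.8] 0.48
side jar1_top [ 430.1 -301.3] 0.55
side jar1_top [ 547.9 -308.4] 0.29
side jar3_top [590.1 -90.9] 0.6
side case_bar [433.7 124.8] 0.9
side case_hinge [633. 120.] 0.72
side case_hinge [575.1 449.6] 0.22
side case_hinge [ 553.7 -247.1] 0.2
side water_bowl [738.1 -78.2] 0.91
side brush [350.7 365.3] 0.7
side sponge [ 641.6 -438.9] 0.64
side lid [([252, 195], [624.0, 22.0]), ([227, 260], [640.0, 246.0]), ([229, 270], [628.0, 273.0]), ([290, 281], [480.0, 278.0]), ([297, 257], [473.0, 208.0]), ([311, 257], [439.0, 202.0]), ([317, 228], [433.0, 108.0]), ([306, 224], [463.0, 100.0]), ([307, 202], [469.0, 21.0])]
```

send_rows:
  offset:
    - [0.965,-0.275,-0.5]
    - [0.965,-0.275,-0.5]
    - [0.965,-0.275,-0.5]
    - [0.965,-0.275,-0.5]
  delta_rot:
    - [0,0,0.0715]
    - [0,0,0.0715]
    - [0,0,0.0715]
    - [0,0,0.0715]
  grip: 0

```text
time: 2.6
tool_pos: [318.7, -392.6, 287.4]
tcp_rot: [3.14, -0.001, 0.003]
contact_force: [-1.0, -0.9, 0.2]
grip_width: 56.0
finger_force: 0.0
```

send_rows:
  offset:
    - [0.8,-0.9,-0.6]
    - [0.8,-0.9,-0.6]
    - [0.8,-0.9,-0.6]
    - [0.8,-0.9,-0.6]
  delta_rot:
    - [0,0,0]
    - [0,0,0]
    - [0,0,0]
    - [0,0,0]

```text
time: 3.1
tool_pos: [414.7, -284.7, 359.2]
tcp_rot: [3.14, -0.001, 0.004]
contact_force: [0.6, 0.9, -0.5]
grip_width: 16.5
finger_force: 0.0
```

send_rows:
  offset:
    - [0,-0.7,0]
    - [0,-0.7,0]
    - [0,-0.7,0]
    - [0,-0.7,0]
  delta_rot:
    - [0,0,0]
    - [0,0,0]
    - [0,0,0]
    - [0,0,0]

```text
time: 3.6
tool_pos: [413.4, -202.6, 358.0]
tcp_rot: [3.141, 0.001, -0.001]
contact_force: [-0.3, 0.0, -0.2]
grip_width: 0.4
finger_force: 0.0
```

```bash
python3 - <<'E'
from h import *
o=get_obs(); print(o['time'],o['tool_pos'],o['tcp_rot'],o['contact_force'])
k=optics.get_calibration('wrist'); print(np.round(k['world_from_camera'],2),k['fx'],k['k1'])
cap('wrist','w1.png')
for t in('jar1','jar1_top','jar3_top'):
    for r in finder.pinpoint(t,'wrist'): print(t,np.round(r['uv']),np.round(onz('wrist',r['uv'],0 if t=='jar1' else 80)[:2],1),round(r['confidence'],2))
E
```

```text
3.6 [ 413.4300818  -202.55568189  358.03458685] [ 3.14147935e+00  1.09560410e-03 -1.33594090e-03] [-0.30794451  0.03601556 -0.15195825]
[[-0.0000e+00 -9.6000e-01 -2.7000e-01  4.8711e+02]
 [-1.0000e+00  0.0000e+00  0.0000e+00 -2.0182e+02]
 [-0.0000e+00  2.7000e-01 -9.6000e-01  5.1663e+02]
 [ 0.0000e+00  0.0000e+00  0.0000e+00  1.0000e+00]] 340.13327172781123 -0.05516605513870666
jar1 [344. 150.] [ 426.2 -298.5] 0.92
jar1 [222. 129.] [ 457.5 -115.1] 0.92
jar1 [216.  34.] [ 589. -113.] 0.9
jar1 [349.  62.] [ 550.6 -301. ] 0.87
jar1 [205.  25.] [599.8 -97. ] 0.19
jar1_top [356. 153.] [ 431.2 -299.9] 0.81
jar3_top [204.  21.] [ 587.7 -111.6] 0.78
```

View pics/w1.png

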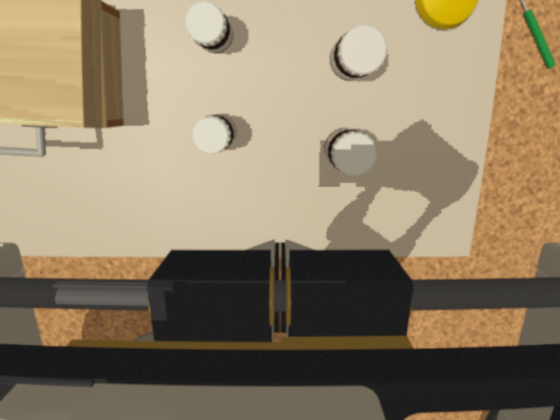

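The wrist view shows the lids at (208,25), (361,52), (213,134) and (353,152), the last in shadow. The case corner is at the left and the bar end at (40,140). I'll refine with ellipse fits.

```bash
cat >> h.py <<'E'
def lids(im,guess,z=80,r=34):
    # white/grey low-saturation disc near each guess (world xy): fit ellipse, return world xy at z
    hsv=cv2.cvtColor(im,cv2.COLOR_RGB2HSV); out=[]
    for g in guess:
        u=proj('wrist',[g[0],g[1],z]); yy,xx=np.mgrid[:420,:560]
        near=np.hypot(xx-u[0],yy-u[1])<r
        m=((hsv[...,1]<38)&(hsv[...,2]>75)&near).astype(np.uint8)
        m=cv2.morphologyEx(m,cv2.MORPH_OPEN,np.ones((3,3)))
        cs=cv2.findContours(m,0,2)[0]
        if not cs: out.append(None); continue
        c=cv2.convexHull(max(cs,key=cv2.contourArea)); e=cv2.fitEllipse(c)
        out.append((np.round(onz('wrist',e[0],z)[:2],1).tolist(),np.round(e[1],1).tolist()))
    return out
E
python3 - <<'E'
from h import *
im=cap('wrist')
for o in lids(im,[(428,-299),(551,-298),(456,-112),(589,-110)]): print(o)
hsv=cv2.cvtColor(im,cv2.COLOR_RGB2HSV)
for p in((208,25),(361,52),(213,134),(353,160),(345,140),(250,200)): print(p,hsv[p[1],p[0]])
E
```

```text
([445.4, -295.6], [17.1, 36.6])
([555.9, -300.8], [45.5, 49.3])
([454.4, -113.2], [35.8, 37.4])
([585.8, -112.6], [38.9, 42.6])
(208, 25) [ 26  27 223]
(361, 52) [ 22  31 221]
(213, 134) [ 26  25 223]
(353, 160) [ 21  41 150]
(345, 140) [ 22  30 220]
(250, 200) [ 20  52 209]
```

send_rows:
  offset:
    - [0.342,-0.733,1]
    - [0.342,-0.733,1]
    - [0.342,-0.733,1]
    - [0.342,-0.733,1]
  delta_rot:
    - [0,0,0]
    - [0,0,0]
    - [0,0,0]
    - [0,0,0]

```text
time: 4.35
tool_pos: [454.4, -112.2, 237.2]
tcp_rot: [-3.14, 0.004, 0.002]
contact_force: [-1.0, -0.3, -0.2]
grip_width: 0.5
finger_force: 0.0
```

send_rows:
  offset:
    - [0,0,1]
    - [0,0,1]
    - [0,0,1]
    - [0,0,1]
  delta_rot:
    - [0,0,0]
    - [0,0,0]
    - [0,0,0]
    - [0,0,0]

```text
time: 4.85
tool_pos: [456.6, -114.5, 121.2]
tcp_rot: [3.14, -0.004, -0.001]
contact_force: [-0.2, -0.6, 1.1]
grip_width: 0.2
finger_force: 0.0
```

send_rows:
  offset:
    - [0,0,0.25]
    - [0,0,0.34]
    - [0,0,0.37]
    - [0,0,0.39]
    - [0,0,0.41]
    - [0,0,0.42]
    - [0,0,0.43]
    - [0,0,0.435]
  delta_rot:
    - [0,0,0]
    - [0,0,0]
    - [0,0,0]
    - [0,0,0]
    - [0,0,0]
    - [0,0,0]
    - [0,0,0]
    - [0,0,0]

```text
time: 5.85
tool_pos: [455.8, -113.5, 67.7]
tcp_rot: [3.14, -0.002, -0.0]
contact_force: [-1.6, 0.2, 6.0]
grip_width: 0.2
finger_force: 3.0
```

send_rows:
  offset:
    - [0,0,0.015]
    - [0,0,0.025]
    - [0,0,0.03]
    - [0,0,0.03]
  delta_rot:
    - [0,0,0]
    - [0,0,0]
    - [0,0,0]
    - [0,0,0]

```text
time: 6.35
tool_pos: [456.2, -113.7, 66.0]
tcp_rot: [3.14, -0.004, -0.0]
contact_force: [-6.4, 1.6, 25.8]
grip_width: 0.7
finger_force: 12.9
```

send_rows:
  offset:
    - [0,0,-0.3]
    - [0,0,-0.6]
    - [0.9,0,-0.6]
    - [0.9,0,-0.6]
    - [0.9,0,-0.6]
  delta_rot:
    - [0,0,0]
    - [0,0,0]
    - [0,0,0]
    - [0,0,0]
    - [0,0,0]

```text
time: 6.98
tool_pos: [565.4, -113.2, 135.0]
tcp_rot: [3.141, -0.002, 0.001]
contact_force: [-0.1, 0.5, -0.4]
grip_width: 0.4
finger_force: 0.0
```

send_rows:
  offset:
    - [0.19,-0.015,0.2]
    - [0.19,-0.015,0.38]
    - [0.19,-0.015,0.47]
    - [0.19,-0.015,0.5]
    - [0.19,-0.015,0.53]
    - [0.19,-0.015,0.55]
    - [0.19,-0.015,0.57]
    - [0.19,-0.015,0.585]
  delta_rot:
    - [0,0,0]
    - [0,0,0]
    - [0,0,0]
    - [0,0,0]
    - [0,0,0]
    - [0,0,0]
    - [0,0,0]
    - [0,0,0]

```text
time: 7.98
tool_pos: [586.1, -111.6, 66.1]
tcp_rot: [3.141, -0.002, -0.0]
contact_force: [-4.5, 0.8, 18.7]
grip_width: 0.5
finger_force: 9.5
```

send_rows:
  offset:
    - [0,0,-0.3]
    - [0,0,-0.7]
    - [-0.15,0.9,-0.7]
    - [-0.15,0.9,-0.7]
    - [-0.15,0.9,-0.7]
  delta_rot:
    - [0,0,0]
    - [0,0,0]
    - [0,0,0]
    - [0,0,0]
    - [0,0,0]

```text
time: 8.6
tool_pos: [567.1, -222.8, 149.2]
tcp_rot: [3.14, -0.001, -0.005]
contact_force: [0.1, -0.3, -1.4]
grip_width: 0.4
finger_force: 0.0
```

send_rows:
  offset:
    - [-0.12,0.4,0.1]
    - [-0.12,0.675,0.3]
    - [-0.12,0.675,0.45]
    - [-0.12,0.675,0.52]
    - [-0.12,0.675,0.55]
    - [-0.12,0.675,0.58]
    - [-0.12,0.675,0.6]
    - [-0.12,0.675,0.615]
  delta_rot:
    - [0,0,0]
    - [0,0,0]
    - [0,0,0]
    - [0,0,0]
    - [0,0,0]
    - [0,0,0]
    - [0,0,0]
    - [0,0,0]

```text
time: 9.6
tool_pos: [553.7, -299.6, 76.7]
tcp_rot: [3.141, -0.001, 0.001]
contact_force: [-4.0, 1.4, 6.4]
grip_width: 0.9
finger_force: 3.1
```

send_rows:
  offset:
    - [0,0,0.01]
    - [0,0,0.02]
    - [0,0,0.02]
  delta_rot:
    - [0,0,0]
    - [0,0,0]
    - [0,0,0]

```text
time: 9.98
tool_pos: [554.0, -299.8, 76.3]
tcp_rot: [3.14, -0.002, 0.001]
contact_force: [-5.2, 3.7, 18.0]
grip_width: 0.4
finger_force: 8.6
```

send_rows:
  offset:
    - [0,0,-0.3]
    - [0,0,-0.6]
    - [-0.9,0,-0.6]
    - [-0.9,0,-0.6]
    - [-0.9,0,-0.6]
  delta_rot:
    - [0,0,0]
    - [0,0,0]
    - [0,0,0]
    - [0,0,0]
    - [0,0,0]

```text
time: 10.6
tool_pos: [443.5, -299.6, 145.7]
tcp_rot: [3.141, -0.0, -0.002]
contact_force: [1.0, -1.3, 0.1]
grip_width: 0.5
finger_force: 0.0
```

send_rows:
  offset:
    - [-0.143,-0.01,0.25]
    - [-0.143,-0.01,0.42]
    - [-0.143,-0.01,0.49]
    - [-0.143,-0.01,0.52]
    - [-0.143,-0.01,0.55]
    - [-0.143,-0.01,0.57]
    - [-0.143,-0.01,0.585]
    - [-0.143,-0.01,0.592]
  delta_rot:
    - [0,0,0]
    - [0,0,0]
    - [0,0,0]
    - [0,0,0]
    - [0,0,0]
    - [0,0,0]
    - [0,0,0]
    - [0,0,0]

```text
time: 11.6
tool_pos: [429.4, -299.6, 76.1]
tcp_rot: [3.139, -0.003, -0.0]
contact_force: [-3.1, 3.7, 22.6]
grip_width: 0.3
finger_force: 10.8
```

send_rows:
  offset:
    - [0,0,0.005]
    - [0,0,0.01]
  delta_rot:
    - [0,0,0]
    - [0,0,0]

```text
time: 11.85
tool_pos: [429.5, -299.7, 76.0]
tcp_rot: [3.139, -0.004, -0.0]
contact_force: [-5.7, 6.1, 29.2]
grip_width: 0.6
finger_force: 14.7
```

send_rows:
  offset:
    - [0,0,-0.5]
    - [0,0,-1]
    - [0,0,-1]
    - [0,0,-1]
  delta_rot:
    - [0,0,0]
    - [0,0,0]
    - [0,0,0]
    - [0,0,0]

```text
time: 12.35
tool_pos: [428.1, -298.9, 192.2]
tcp_rot: [3.141, -0.0, -0.0]
contact_force: [-0.5, 0.3, -0.7]
grip_width: 0.3
finger_force: 0.0
```

send_rows:
  offset:
    - [-0.1,-1,-1]
    - [-0.1,-1,-1]
    - [-0.1,-1,-1]
  delta_rot:
    - [0,0,0]
    - [0,0,0]
    - [0,0,0]

```text
time: 12.72
tool_pos: [415.7, -177.4, 312.3]
tcp_rot: [-3.14, 0.002, -0.0]
contact_force: [0.4, -0.4, -0.1]
grip_width: -0.1
finger_force: 0.0
```

send_rows:
  offset:
    - [-0.1,-1,-0.5]
    - [-0.1,-1,-0.5]
    - [-0.1,-1,-0.5]
  delta_rot:
    - [0,0,0]
    - [0,0,0]
    - [0,0,0]

```text
time: 13.1
tool_pos: [404.2, -56.6, 372.9]
tcp_rot: [-3.141, -0.001, 0.003]
contact_force: [0.0, -0.2, -0.1]
grip_width: 0.3
finger_force: 0.0
```

send_rows:
  offset:
    - [-0.1,-1,0]
    - [-0.1,-1,0]
    - [-0.1,-1,0]
  delta_rot:
    - [0,0,0]
    - [0,0,0]
    - [0,0,0]

```text
time: 13.48
tool_pos: [391.6, 63.6, 370.6]
tcp_rot: [-3.141, 0.003, 0.005]
contact_force: [0.3, -0.2, -0.4]
grip_width: 0.3
finger_force: 0.0
```

send_rows:
  offset:
    - [0,-0.6,0]
    - [0,-0.6,0]
    - [0,-0.6,0]
    - [0,-0.6,0]
  delta_rot:
    - [0,0,0]
    - [0,0,0]
    - [0,0,0]
    - [0,0,0]

```text
time: 13.98
tool_pos: [392.7, 131.5, 371.7]
tcp_rot: [3.141, 0.001, -0.002]
contact_force: [-0.4, 0.1, 0.1]
grip_width: 0.5
finger_force: 0.0
```

```bash
python3 - <<'E'
from h import *
o=get_obs(); print(o['time'],o['tool_pos'],o['tcp_rot'],o['contact_force'])
cap('wrist','w2.png')
for t,z in(('case_bar',77),('case_hinge',55)):
    for r in finder.pinpoint(t,'wrist'): print(t,np.round(r['uv']),np.round(onz('wrist',r['uv'],z)[:2],1),round(r['confidence'],2))
E
```

```text
13.975 [392.65503379 131.4779139  371.70749342] [ 3.14069714e+00  1.03327363e-03 -2.27013007e-03] [-0.35714471  0.12932667  0.14208122]
case_bar [266. 131.] [436.5 150.2] 0.78
```

View pics/w2.png

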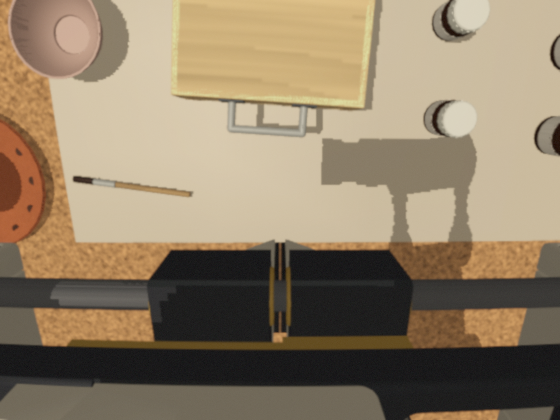

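The lid's front top corners are at (173,95) and (365,107). The bar runs from (229,129) to (304,134).

```bash
python3 - <<'E'
from h import *
for uv in((172.5,94.5),(365.5,106.5)): print('front corner',np.round(onz('wrist',uv,100)[:2],1))
for uv in((229,130),(304,134.5)): print('bar',np.round(onz('wrist',uv,77)[:2],1))
E
```

```text
front corner [483.  263.1]
front corner [468.2  27.2]
bar [438.5 199. ]
bar [432.4 100.6]
```

send_rows:
  offset:
    - [0.2,-0.1,0.5]
    - [0.371,-0.129,1]
    - [0.371,-0.129,1]
    - [0.371,-0.129,1]
    - [0.371,-0.129,1]
    - [0.371,-0.129,1]
    - [0.371,-0.129,1]
    - [0.371,-0.129,1]
  delta_rot:
    - [0,0,-0.03]
    - [0,0,-0.06]
    - [0,0,-0.09]
    - [0,0,-0.12]
    - [0,0,-0.15]
    - [0,0,-0.18]
    - [0,0,-0.21]
    - [0,0,-0.2402]
  grip: 0.24

```text
time: 15.12
tool_pos: [437.1, 147.6, 252.3]
tcp_rot: [3.141, 0.0, 1.505]
contact_force: [0.2, 0.3, 0.4]
grip_width: 22.0
finger_force: 0.0
```

send_rows:
  offset:
    - [0,0,0.5]
    - [0,0,0.8]
    - [0,0,0.8]
    - [0,0,0.8]
  delta_rot:
    - [0,0,0]
    - [0,0,0]
    - [0,0,0]
    - [0,0,0]

```text
time: 15.62
tool_pos: [438.0, 148.2, 157.7]
tcp_rot: [3.139, -0.0, 1.499]
contact_force: [0.5, 0.5, 0.9]
grip_width: 22.6
finger_force: 0.0
```

```bash
python3 - <<'E'
from h import *
o=get_obs(); print(o['time'],o['tool_pos'],o['tcp_rot'],o['contact_force'],o['joint_positions'])
im=cap('wrist')
cv2.imwrite('pics/w3.png',im[:,:,::-1])
for r in finder.pinpoint('case_bar','wrist'): print(np.round(r['uv']),np.round(onz('wrist',r['uv'],77)[:2],1),round(r['confidence'],2))
for p in ([436.5,148.5,77],[433.7,103.6,77],[439.3,193.4,77]): print(proj('wrist',p))
E
```

```text
15.625 [438.01090817 148.16034812 157.70433532] [ 3.13927726e+00 -4.08173730e-04  1.49900401e+00] [0.48039502 0.50212788 0.86834178] [ 1.60280378e-01  3.01157439e-01  1.79475485e+00 -1.56579558e-04
  1.04333317e+00  2.32151827e-01]
[281. 216.] [438.8 145.8] 0.78
[277.46189224 212.96467074]
[278.06042868 268.32774124]
[276.80870126 151.82563999]
```

View pics/w3.png

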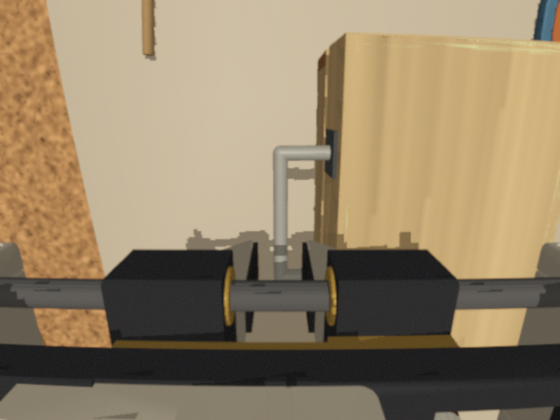

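The bar runs down column 280 between the fingers, so it is well centred, with clearance to the lid. I'll descend and grip.

send_rows:
  offset:
    - [0,0.013,0.3]
    - [0,0.013,0.5]
    - [0,0.013,0.65]
    - [0,0.013,0.75]
    - [0,0.013,0.82]
    - [0,0.013,0.82]
  delta_rot:
    - [0,0,0]
    - [0,0,0]
    - [0,0,0]
    - [0,0,0]
    - [0,0,0]
    - [0,0,0]

```text
time: 16.48
tool_pos: [438.5, 148.2, 57.9]
tcp_rot: [3.142, 0.0, 1.5]
contact_force: [-0.4, 0.7, 0.8]
grip_width: 22.0
finger_force: 0.0
```

send_rows:
  offset:
    - [0,0,0]
    - [0,0,0]
    - [0,0,0]
    - [0,0,0]
  delta_rot:
    - [0,0,0]
    - [0,0,0]
    - [0,0,0]
    - [0,0,0]
  grip: 0

```text
time: 16.98
tool_pos: [438.5, 148.3, 58.1]
tcp_rot: [3.141, -0.0, 1.5]
contact_force: [-1.3, 0.9, 1.1]
grip_width: 9.0
finger_force: 30.0
```

send_rows:
  offset:
    - [0,0.008,-0.08]
    - [0,0.027,-0.16]
    - [0,0.068,-0.316]
    - [0,0.126,-0.467]
    - [0,0.198,-0.612]
    - [0,0.284,-0.748]
    - [0,0.384,-0.876]
    - [0,0.384,-0.876]
  delta_rot:
    - [0,0,0]
    - [0,0,0]
    - [0,0,0]
    - [0,0,0]
    - [0,0,0]
    - [0,0,0]
    - [0,0,0]
    - [0,0,0]

```text
time: 17.98
tool_pos: [493.3, 144.1, 162.7]
tcp_rot: [3.125, -0.001, 1.498]
contact_force: [35.8, -0.3, -34.1]
grip_width: 9.1
finger_force: 30.0
```

```bash
python3 - <<'E'
from h import *
a=cap('side'); b=cap('wrist')
a=cv2.resize(a[130:330,150:400],(640,512)); b=cv2.resize(b,(560,420))
cv2.imwrite('pics/x4.png',a[:,:,::-1]); cv2.imwrite('pics/w4.png',b[:,:,::-1])
o=get_obs(); print(o['tool_pos'],o['tcp_rot'],o['contact_force'],o['moment'])
E
```

```text
[492.59290519 144.12120834 162.0357338 ] [ 3.12591142e+00 -1.02387437e-03  1.49819458e+00] [ 35.93799712  -0.67288374 -34.69519576] [-1.26536379e-01 -5.21620662e+00 -3.54685542e-03]
```

View pics/x4.png

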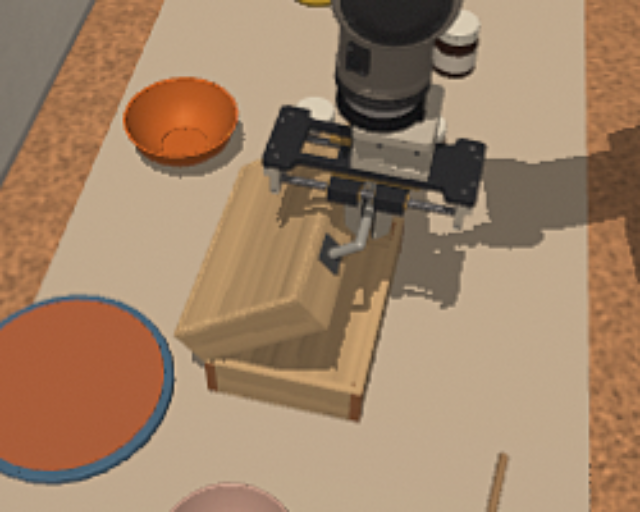

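View pics/w4.png

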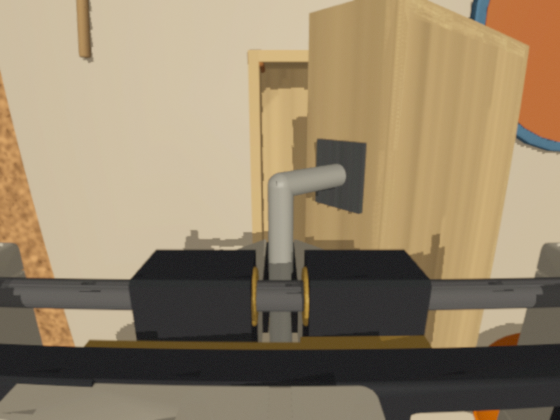

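The side crop shows the lid about 0.5 rad open, with the gripper on the bar and nothing jammed. In the wrist view the bar corner is at (280,185).

```bash
python3 - <<'E'
from h import *
# bar end corner: y known from the first wrist view (row 152 at z=77)
for uv in ((280,183),(280,185),(280,187)):
    o,d=ray('wrist',uv); p=o+d*(193.5-o[1])/d[1]; print('bar end',np.round(p,1))
for c in('scene','side'):
    cap(c)
    for r in finder.pinpoint('case_bar',c)[:1]:
        for z in (150,165,180): print(c,z,np.round(onz(c,r['uv'],z),1),r['confidence'])
    r=finder.silhouettes('case_lid',c)[0]
    cs=max(cv2.findContours(r['region'].astype(np.uint8),0,2)[0],key=cv2.contourArea); print(cv2.approxPolyDP(cs,4,True)[:,0].tolist())
x=np.array([.998,-.062]);y=np.array([.062,.998]);H=np.array([438,148.3])+193*x
for th in(.45,.55,.65,.75):
    c,s=np.cos(th),np.sin(th)
    def P(a,l,h): q=H+x*(-a*c+h*s)+y*l; return [*q,55+a*s+h*c]
    print(th,[np.round(proj('scene',P(158,l,45))).astype(int).tolist()for l in(-115,115)],[np.round(proj('side',P(a,115,45))).astype(int).tolist()for a in(158,0)], 'bar',np.round(P(193,0,22)))
E
```

```text
bar end [495.2 193.5 204.5]
bar end [495.1 193.5 207.7]
bar end [495.1 193.5 210.7]
scene 150 [463.7 146.8 150. ] 0.94
scene 165 [474.1 147.1 165. ] 0.94
scene 180 [484.5 147.5 180. ] 0.94
[[363, 193], [345, 188], [343, 174], [333, 192], [310, 189], [305, 180], [285, 175], [272, 230], [350, 248]]
side 150 [495.3 105.2 150. ] 0.98
side 165 [494.3 118.2 165. ] 0.98
side 180 [493.3 131.3 180. ] 0.98
[[295, 210], [289, 223], [284, 210], [264, 202], [256, 205], [252, 193], [245, 194], [218, 261], [234, 269], [276, 259]]
0.45 [[285, 175], [364, 191]] [[277, 257], [220, 261]] bar [467. 147. 159.]
0.55 [[284, 176], [364, 193]] [[272, 253], [218, 262]] bar [478. 146. 175.]
0.65 [[283, 177], [364, 194]] [[267, 249], [217, 262]] bar [491. 145. 189.]
0.75 [[282, 179], [364, 197]] [[261, 245], [216, 262]] bar [505. 144. 203.]
```

send_rows:
  offset:
    - [0,0,0]
    - [0,0,0]
    - [0,0.14,-0.117]
    - [0,0.26,-0.223]
    - [0,0.26,-0.223]
  delta_rot:
    - [0,0,0]
    - [0,0,0]
    - [0,0,0]
    - [0,0,0]
    - [0,0,0]
  grip: 0.19

```text
time: 19.0
tool_pos: [516.2, 142.5, 190.6]
tcp_rot: [3.14, -0.0, 1.499]
contact_force: [-0.1, -0.7, -1.4]
grip_width: 17.8
finger_force: 0.0
```

send_rows:
  offset:
    - [0,0.133,-0.092]
    - [0,0.274,-0.17]
    - [0,0.423,-0.235]
    - [0,0.578,-0.284]
    - [0,0.736,-0.318]
    - [0,0.897,-0.334]
    - [0,0.897,-0.334]
  delta_rot:
    - [0,0,0]
    - [0,0,0]
    - [0,0,0]
    - [0,0,0]
    - [0,0,0]
    - [0,0,0]
    - [0,0,0]

```text
time: 19.88
tool_pos: [623.1, 134.9, 229.2]
tcp_rot: [-3.142, 0.0, 1.499]
contact_force: [0.5, -0.9, 0.0]
grip_width: 17.5
finger_force: 0.0
```

send_rows:
  offset:
    - [0,0.162,0]
    - [0,0.322,0.013]
    - [0,0.482,0.044]
    - [0,0.637,0.091]
    - [0,0.68,0.1]
    - [0,0.68,0.1]
  delta_rot:
    - [0,0,0]
    - [0,0,0]
    - [0,0,0]
    - [0,0,0]
    - [0,0,0]
    - [0,0,0]

```text
time: 20.62
tool_pos: [698.2, 129.8, 217.9]
tcp_rot: [-3.128, 0.002, 1.501]
contact_force: [-23.5, -0.8, 10.2]
grip_width: 17.6
finger_force: 11.7
```

```bash
python3 - <<'E'
from h import *
a=cap('side'); b=cap('wrist')
a=cv2.resize(a[80:330,100:400],(420,350)); b=cv2.resize(b,(467,350))
cv2.imwrite('pics/x5.png',np.hstack([a,b])[:,:,::-1][:,:800])
E
```

```text
(no output)
```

View pics/x5.png

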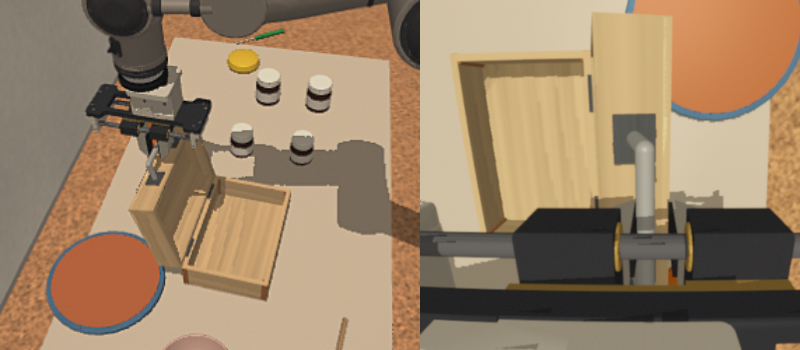

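The lid rests on its stop (23 N against the push) and the empty tray is visible. I'll retreat, turn the gripper and measure the tray.

send_rows:
  offset:
    - [0,-0.02,-0.2]
    - [0,-0.02,-0.5]
    - [0,-0.3,-0.6]
    - [0,-0.8,-0.7]
    - [0,-0.8,-0.7]
    - [0,-0.8,-0.7]
  delta_rot:
    - [0,0,0]
    - [0,0,0]
    - [0,0,0]
    - [0,0,0]
    - [0,0,0]
    - [0,0,0]

```text
time: 21.48
tool_pos: [608.5, 136.2, 302.5]
tcp_rot: [3.14, -0.0, 1.5]
contact_force: [0.5, -0.5, 0.8]
grip_width: 17.0
finger_force: 0.0
```

send_rows:
  offset:
    - [0,-0.5,-0.1]
    - [0,-1,-0.2]
    - [0,-1,-0.2]
    - [0,-1,-0.2]
    - [0,-1,-0.2]
    - [0,-1,-0.2]
    - [0,-1,-0.2]
    - [0,-1,-0.2]
  delta_rot:
    - [0,0,0.03]
    - [0,0,0.06]
    - [0,0,0.09]
    - [0,0,0.12]
    - [0,0,0.15]
    - [0,0,0.18]
    - [0,0,0.21]
    - [0,0,0.2388]

```text
time: 22.48
tool_pos: [490.4, 144.6, 325.4]
tcp_rot: [3.141, -0.0, -0.007]
contact_force: [-0.2, 0.2, 0.5]
grip_width: 17.2
finger_force: 0.0
```

```bash
python3 - <<'E'
from h import *
o=get_obs(); print(o['time'],o['tool_pos'],o['tcp_rot'],o['contact_force'])
cap('wrist','w6.png')
E
```

```text
22.475 [490.37702001 144.55382287 325.40807267] [ 3.14143337e+00 -4.65994181e-04 -7.18867055e-03] [-0.19949647  0.20992278  0.51299194]
```

View pics/w6.png

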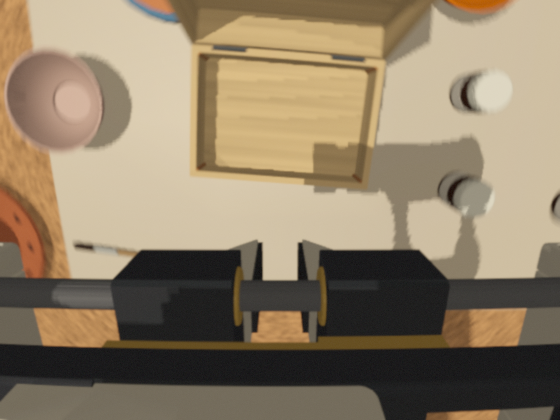

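Tray rim: outer front corners at (190,175) and (367,188), outer back corners near (192,43) and (386,60).

```bash
python3 - <<'E'
from h import *
P=[onz('wrist',uv,55)[:2] for uv in((190,175),(367,188),(192,43),(386,60))]
print(np.round(P,1)); print('centre',np.mean(P,0), 'widths',np.linalg.norm(P[0]-P[1]),np.linalg.norm(P[0]-P[2]))
x=np.array([.998,-.062])
print('from bar',np.array([438.5,148.3])+114*x)
im=cap('wrist')
print(lids(im,[(455,-113),(586,-111)],z=66))
E
```

```text
[[482.8 260.8]
 [462.5  32.3]
 [640.2 246.1]
 [618.3  17.4]]
centre [550.96303726 139.14285863] widths 229.31663941191994 157.99640640231812
from bar [552.272 141.232]
[([455.3, -129.3], [6.9, 18.8]), ([592.4, -107.6], [37.0, 41.8])]
```

send_rows:
  offset:
    - [-0.35,0.5,0]
    - [-0.35,0.5,0]
    - [-0.35,0.5,0]
  delta_rot:
    - [0,0,0.0135]
    - [0,0,0.0135]
    - [0,0,0.0135]
  grip: 1

```text
time: 22.95
tool_pos: [447.5, 84.3, 326.2]
tcp_rot: [-3.141, -0.001, -0.084]
contact_force: [0.9, 0.8, -0.7]
grip_width: 42.7
finger_force: 0.0
```

send_rows:
  offset:
    - [0,1,0]
    - [0,1,0]
    - [0,1,0]
  delta_rot:
    - [0,0,0]
    - [0,0,0]
    - [0,0,0]

```text
time: 23.32
tool_pos: [437.6, -37.5, 325.7]
tcp_rot: [3.141, -0.0, -0.088]
contact_force: [0.0, 0.6, 0.6]
grip_width: 72.6
finger_force: 0.0
```

send_rows:
  offset:
    - [0,1,0]
    - [0,1,0]
    - [0,1,0]
    - [0,1,0]
  delta_rot:
    - [0,0,0]
    - [0,0,0]
    - [0,0,0]
    - [0,0,0]

```text
time: 23.82
tool_pos: [427.2, -153.4, 325.7]
tcp_rot: [-3.141, -0.0, -0.084]
contact_force: [0.1, 0.6, -0.8]
grip_width: 92.0
finger_force: 0.0
```

```bash
cat >> h.py <<'E'
C=np.array([551.5,140.]); X=np.array([.9964,-.085]); Y=np.array([.085,.9964])
def case(p): d=np.array(p)[:2]-C; return np.round([d@X,d@Y],1)
def look():
    o=get_obs(); p=o['tool_pos']; print('t',o['time'],'tcp',np.round(p,1),'yaw',round(o['tcp_rot'][2],4),'case',case(p))
    im=cap('wrist')
    for t in('jar1','jar1_top','jar3_top'):
        for r in finder.pinpoint(t,'wrist'):
            if r['confidence']<.3: continue
            w=onz('wrist',r['uv'],0 if t=='jar1' else 76 if t=='jar1_top' else 66)[:2]; print(t,'world',np.round(w,1),'case',case(w),round(r['confidence'],2))
    return im
E
python3 - <<'E'
from h import *
im=look()
g=[(428,-299),(553,-300),(455,-113),(586,-111)]
for a,z in zip(g,(76,76,66,66)): r=lids(im,[a],z)[0]; print(r,case(r[0]) if r else 0)
E
```

```text
t 23.825 tcp [ 427.2 -153.4  325.7] yaw -0.0838 case [ -98.9 -302.9]
jar1 world [ 452.5 -109.2] case [ -77.5 -256.7] 0.91
jar1 world [ 426.7 -295. ] case [ -87.4 -444. ] 0.86
jar1 world [ 587.4 -105. ] case [  56.6 -241. ] 0.64
jar1 world [ 553.  -299.6] case [  38.9 -437.9] 0.61
jar1_top world [ 432.5 -296.4] case [ -81.5 -445. ] 0.85
jar3_top world [ 585.4 -109.8] case [  55. -246.] 0.96
None 0
([555.6, -300.3], [46.3, 50.6]) [  41.5 -438.4]
([453.4, -111.2], [36.7, 37.8]) [ -76.4 -258.6]
([587.8, -110.2], [40.6, 43.9]) [  57.4 -246.2]
```

send_rows:
  offset:
    - [0.19,-0.37,0.5]
    - [0.19,-0.37,1]
    - [0.19,-0.37,1]
  delta_rot:
    - [0,0,0]
    - [0,0,0]
    - [0,0,0]

```text
time: 24.4
tool_pos: [451.0, -109.9, 203.0]
tcp_rot: [-3.139, 0.007, -0.083]
contact_force: [-1.2, -1.2, 0.1]
grip_width: 91.7
finger_force: 0.0
```

send_rows:
  offset:
    - [0,0,0.5]
    - [0,0,1]
    - [0,0,1]
  delta_rot:
    - [0,0,0]
    - [0,0,0]
    - [0,0,0]

```text
time: 24.78
tool_pos: [451.5, -111.6, 84.5]
tcp_rot: [-3.14, 0.006, -0.085]
contact_force: [0.5, 0.3, 1.2]
grip_width: 92.1
finger_force: 0.0
```

send_rows:
  offset:
    - [0,0,0.2]
    - [0,0,0.4]
    - [0,0,0.54]
    - [0,0,0.61]
    - [0,0,0.61]
  delta_rot:
    - [0,0,0]
    - [0,0,0]
    - [0,0,0]
    - [0,0,0]
    - [0,0,0]

```text
time: 25.4
tool_pos: [454.2, -112.8, 14.2]
tcp_rot: [3.141, -0.003, -0.085]
contact_force: [-0.1, -0.1, 0.9]
grip_width: 91.9
finger_force: 0.0
```

send_rows:
  offset:
    - [0,0,0]
    - [0,0,0]
    - [0,0,0]
    - [0,0,0]
    - [0,0,0]
    - [0,0,0]
  delta_rot:
    - [0,0,0]
    - [0,0,0]
    - [0,0,0]
    - [0,0,0]
    - [0,0,0]
    - [0,0,0]
  grip: 0

```text
time: 26.15
tool_pos: [452.9, -112.2, 12.7]
tcp_rot: [3.141, -0.0, -0.085]
contact_force: [-0.5, 0.6, 1.5]
grip_width: 51.0
finger_force: 30.0
```

send_rows:
  offset:
    - [0,0,-0.2]
    - [0,0,-0.5]
    - [0,0,-0.8]
    - [0,0,-0.9]
  delta_rot:
    - [0,0,0]
    - [0,0,0]
    - [0,0,0]
    - [0,0,0]

```text
time: 26.65
tool_pos: [453.6, -112.5, 122.1]
tcp_rot: [3.141, -0.003, -0.085]
contact_force: [0.2, -0.3, -1.9]
grip_width: 50.7
finger_force: 30.0
```

send_rows:
  offset:
    - [0.03,-0.2,0]
    - [0.06,-0.5,0]
    - [0.12,-0.852,0]
  delta_rot:
    - [0,0,0]
    - [0,0,0]
    - [0,0,0]

```text
time: 27.02
tool_pos: [475.3, -10.8, 119.4]
tcp_rot: [-3.142, 0.002, -0.087]
contact_force: [0.8, -0.3, -2.2]
grip_width: 50.8
finger_force: 30.0
```

send_rows:
  offset:
    - [0.06,-0.4,0]
    - [0.12,-0.852,0]
  delta_rot:
    - [0,0,0]
    - [0,0,0]

```text
time: 27.28
tool_pos: [498.6, 90.3, 119.3]
tcp_rot: [3.141, 0.002, -0.086]
contact_force: [1.0, -0.0, -1.8]
grip_width: 50.8
finger_force: 30.0
```

send_rows:
  offset:
    - [0.06,-0.4,0]
    - [0.125,-0.7,0]
    - [0.125,-0.852,0]
    - [0.125,-0.852,0]
  delta_rot:
    - [0,0,0]
    - [0,0,0]
    - [0,0,0]
    - [0,0,0]

```text
time: 27.78
tool_pos: [521.8, 190.1, 119.5]
tcp_rot: [3.141, 0.002, -0.084]
contact_force: [-0.1, 0.4, -1.6]
grip_width: 51.2
finger_force: 30.0
```

```bash
python3 - <<'E'
from h import *
o=get_obs(); print(o['time'],o['tool_pos'],case(o['tool_pos']),o['tcp_rot'],o['grip_width'])
im=cap('wrist','w7.png')
E
```

```text
27.775 [521.79325546 190.0934394  119.49676066] [-33.9  47.4] [ 3.14073444e+00  1.96356395e-03 -8.36239939e-02] 51.186436881086834
```

View pics/w7.png

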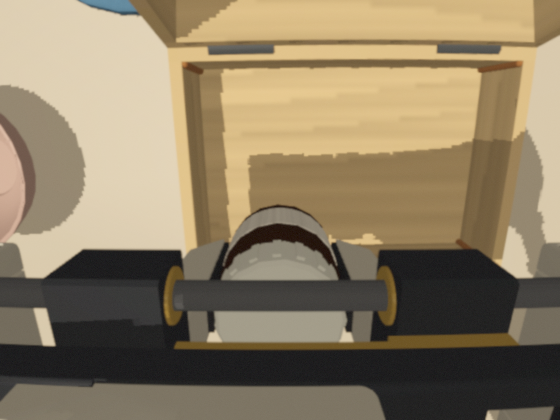

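```bash
python3 - <<'E'
from h import *
for uv in((172,58),(537,52),(205,250),(508,262)): print(uv,case(onz('wrist',uv,55)[:2]))
E
```

```text
(172, 58) [ 69.9 113.7]
(537, 52) [  76.4 -115.2]
(205, 250) [-57.8 100.4]
(508, 262) [ -68.1 -121.8]
```

send_rows:
  offset:
    - [0,0,0.2]
    - [0,0,0.45]
    - [0,0,0.65]
    - [0,0,0.76]
    - [0,0,0.8]
    - [0,0,0.815]
    - [0,0,0.815]
  delta_rot:
    - [0,0,0]
    - [0,0,0]
    - [0,0,0]
    - [0,0,0]
    - [0,0,0]
    - [0,0,0]
    - [0,0,0]

```text
time: 28.7
tool_pos: [523.1, 189.7, 23.5]
tcp_rot: [-3.141, -0.001, -0.085]
contact_force: [0.6, 0.5, -1.4]
grip_width: 50.9
finger_force: 30.0
```

send_rows:
  offset:
    - [0,0,0.005]
    - [0,0,0.01]
    - [0,0,0.01]
  delta_rot:
    - [0,0,0]
    - [0,0,0]
    - [0,0,0]

```text
time: 29.08
tool_pos: [522.6, 189.7, 21.7]
tcp_rot: [3.142, -0.0, -0.085]
contact_force: [-0.1, 0.2, -2.5]
grip_width: 51.5
finger_force: 30.0
```

send_rows:
  offset:
    - [0,0,0.005]
    - [0,0,0.01]
    - [0,0,0.013]
    - [0,0,0.013]
  delta_rot:
    - [0,0,0]
    - [0,0,0]
    - [0,0,0]
    - [0,0,0]

```text
time: 29.58
tool_pos: [522.7, 189.7, 20.7]
tcp_rot: [3.142, -0.0, -0.085]
contact_force: [-2.6, -0.6, 4.6]
grip_width: 51.1
finger_force: 30.0
```

send_rows:
  offset:
    - [0,0,0]
    - [0,0,0]
    - [0,0,0]
    - [0,0,-0.2]
    - [0,0,-0.6]
    - [0,0,-0.9]
    - [0,0,-0.9]
  delta_rot:
    - [0,0,0]
    - [0,0,0]
    - [0,0,0]
    - [0,0,0]
    - [0,0,0]
    - [0,0,0]
    - [0,0,0]
  grip: 0.72

```text
time: 30.45
tool_pos: [524.4, 190.1, 131.0]
tcp_rot: [-3.14, -0.006, -0.085]
contact_force: [-0.1, -0.7, 0.2]
grip_width: 65.7
finger_force: 0.0
```

send_rows:
  offset:
    - [0,0.5,-0.5]
    - [0,1,-1]
    - [0,1,-1]
  delta_rot:
    - [0,0,0]
    - [0,0,0]
    - [0,0,0]
  grip: 1

```text
time: 30.82
tool_pos: [512.2, 68.6, 248.8]
tcp_rot: [3.141, 0.0, -0.086]
contact_force: [0.3, 0.5, -0.3]
grip_width: 90.1
finger_force: 0.0
```

send_rows:
  offset:
    - [0,0.5,0]
    - [0,1,0]
    - [0,1,0]
  delta_rot:
    - [0,0,0]
    - [0,0,0]
    - [0,0,0]

```text
time: 31.2
tool_pos: [501.5, -53.0, 246.9]
tcp_rot: [3.141, 0.002, -0.091]
contact_force: [-0.4, 0.8, -0.9]
grip_width: 92.0
finger_force: 0.0
```

send_rows:
  offset:
    - [0,0.45,0]
    - [0,0.45,0]
    - [0,0.45,0]
    - [0,0.45,0]
  delta_rot:
    - [0,0,0]
    - [0,0,0]
    - [0,0,0]
    - [0,0,0]

```text
time: 31.7
tool_pos: [497.6, -101.8, 247.8]
tcp_rot: [-3.141, 0.001, -0.084]
contact_force: [0.8, 0.4, 0.2]
grip_width: 91.5
finger_force: 0.0
```

```bash
python3 - <<'E'
from h import *
im=look()
for a,z in zip([(553,-300),(586,-111)],(76,66)): r=lids(im,[a],z)[0]; print(r,case(r[0]) if r else 0)
E
```

```text
t 31.7 tcp [ 497.6 -101.8  247.8] yaw -0.0835 case [ -33.1 -245.5]
jar1 world [521.4 195.8] case [-34.8  53.1] 0.89
jar1 world [ 425.8 -296.6] case [ -88.1 -445.8] 0.82
jar1 world [ 587.1 -108.6] case [  56.6 -244.7] 0.6
jar1 world [ 554.3 -304. ] case [  40.6 -442.2] 0.59
jar1_top world [ 428.5 -300.8] case [ -85.1 -449.6] 0.77
jar3_top world [ 585.2 -113.1] case [  55.1 -249.4] 0.89
([555.8, -301.3], [51.6, 59.0]) [  41.8 -439.3]
([588.7, -111.3], [48.4, 50.0]) [  58.4 -247.2]
```

send_rows:
  offset:
    - [0.3,0.014,0.3]
    - [0.745,0.014,0.6]
    - [0.745,0.014,1]
    - [0.745,0.014,1]
  delta_rot:
    - [0,0,0]
    - [0,0,0]
    - [0,0,0]
    - [0,0,0]

```text
time: 32.4
tool_pos: [584.1, -111.3, 124.2]
tcp_rot: [-3.14, 0.009, -0.085]
contact_force: [0.2, -0.6, 0.4]
grip_width: 91.8
finger_force: 0.0
```

send_rows:
  offset:
    - [0,0,0.3]
    - [0,0,0.6]
    - [0,0,0.8]
    - [0,0,0.92]
    - [0,0,0.96]
    - [0,0,0.96]
  delta_rot:
    - [0,0,0]
    - [0,0,0]
    - [0,0,0]
    - [0,0,0]
    - [0,0,0]
    - [0,0,0]

```text
time: 33.15
tool_pos: [587.2, -112.7, 14.0]
tcp_rot: [3.141, -0.002, -0.085]
contact_force: [0.2, 0.6, 0.2]
grip_width: 91.9
finger_force: 0.0
```

send_rows:
  offset:
    - [0,0,0]
    - [0,0,0]
    - [0,0,0]
    - [0,0,0]
    - [0,0,0]
    - [0,0,0]
  delta_rot:
    - [0,0,0]
    - [0,0,0]
    - [0,0,0]
    - [0,0,0]
    - [0,0,0]
    - [0,0,0]
  grip: 0

```text
time: 33.9
tool_pos: [586.5, -112.5, 12.9]
tcp_rot: [3.142, -0.0, -0.085]
contact_force: [0.3, 0.1, 1.6]
grip_width: 51.5
finger_force: 30.0
```

```bash
python3 - <<'E'
from h import *
o=get_obs(); print(o['time'],o['tool_pos'],case(o['tool_pos']),o['tcp_rot'],o['grip_width'],o['finger_force'])
E
```

```text
33.9 [ 586.53596361 -112.50024438   12.9266386 ] [  56.4 -248.6] [ 3.14158088e+00 -4.55936560e-05 -8.52986312e-02] 51.53163437339927 30.00010936986655
```

send_rows:
  offset:
    - [0,0,-0.2]
    - [0,0,-0.5]
    - [0,0,-0.8]
    - [0,0,-0.9]
  delta_rot:
    - [0,0,0]
    - [0,0,0]
    - [0,0,0]
    - [0,0,0]

```text
time: 34.4
tool_pos: [587.4, -112.8, 122.8]
tcp_rot: [3.141, -0.003, -0.085]
contact_force: [0.1, -0.6, -2.0]
grip_width: 50.8
finger_force: 30.0
```

send_rows:
  offset:
    - [-0.3,-0.2,0]
    - [-0.6,-0.5,0]
    - [-0.745,-0.68,0]
  delta_rot:
    - [0,0,0]
    - [0,0,0]
    - [0,0,0]

```text
time: 34.78
tool_pos: [501.7, -22.0, 119.6]
tcp_rot: [-3.141, 0.003, -0.085]
contact_force: [1.1, 0.5, -1.7]
grip_width: 51.3
finger_force: 30.0
```

send_rows:
  offset:
    - [0,-0.4,0]
    - [0,-0.8,0]
    - [0,-1,0]
    - [0,-1,0]
  delta_rot:
    - [0,0,0]
    - [0,0,0]
    - [0,0,0]
    - [0,0,0]

```text
time: 35.28
tool_pos: [513.8, 97.3, 119.7]
tcp_rot: [3.141, 0.002, -0.082]
contact_force: [-0.5, -0.8, -1.4]
grip_width: 51.2
finger_force: 30.0
```

send_rows:
  offset:
    - [0,0,0.2]
    - [0,0,0.45]
    - [0,0,0.65]
    - [0,0,0.76]
    - [0,0,0.8]
    - [0,0,0.815]
    - [0,0,0.823]
    - [0,0,0.826]
  delta_rot:
    - [0,0,0]
    - [0,0,0]
    - [0,0,0]
    - [0,0,0]
    - [0,0,0]
    - [0,0,0]
    - [0,0,0]
    - [0,0,0]

```text
time: 36.28
tool_pos: [514.9, 96.0, 22.3]
tcp_rot: [-3.142, -0.001, -0.085]
contact_force: [0.1, -0.3, -1.4]
grip_width: 51.1
finger_force: 30.0
```

send_rows:
  offset:
    - [0,0,0.004]
    - [0,0,0.008]
    - [0,0,0.008]
  delta_rot:
    - [0,0,0]
    - [0,0,0]
    - [0,0,0]

```text
time: 36.65
tool_pos: [514.7, 96.0, 20.9]
tcp_rot: [3.142, -0.0, -0.085]
contact_force: [-0.0, 1.1, 0.5]
grip_width: 51.3
finger_force: 30.0
```

send_rows:
  offset:
    - [0,0,0.005]
    - [0,0,0.007]
    - [0,0,0.007]
  delta_rot:
    - [0,0,0]
    - [0,0,0]
    - [0,0,0]

```text
time: 37.02
tool_pos: [514.7, 96.0, 20.9]
tcp_rot: [3.142, -0.001, -0.085]
contact_force: [-2.2, 0.1, 8.5]
grip_width: 51.3
finger_force: 30.0
```

send_rows:
  offset:
    - [0,0,0]
    - [0,0,0]
    - [0,0,0]
    - [0,0,-0.2]
    - [0,0,-0.6]
    - [0,0,-0.9]
    - [0,0,-0.9]
  delta_rot:
    - [0,0,0]
    - [0,0,0]
    - [0,0,0]
    - [0,0,0]
    - [0,0,0]
    - [0,0,0]
    - [0,0,0]
  grip: 0.72

```text
time: 37.9
tool_pos: [516.4, 96.1, 130.7]
tcp_rot: [-3.141, -0.006, -0.085]
contact_force: [0.2, -0.9, -0.6]
grip_width: 66.2
finger_force: 0.0
```

send_rows:
  offset:
    - [0,0.5,-0.5]
    - [0,1,-1]
    - [0,1,-1]
  delta_rot:
    - [0,0,0]
    - [0,0,0]
    - [0,0,0]
  grip: 1

```text
time: 38.28
tool_pos: [504.1, -25.2, 248.6]
tcp_rot: [3.141, 0.0, -0.086]
contact_force: [0.4, -0.3, -0.1]
grip_width: 90.1
finger_force: 0.0
```

send_rows:
  offset:
    - [0,0.5,0]
    - [0,1,0]
    - [0,1,0]
  delta_rot:
    - [0,0,0]
    - [0,0,0]
    - [0,0,0]

```text
time: 38.65
tool_pos: [493.3, -146.7, 246.5]
tcp_rot: [3.141, 0.002, -0.091]
contact_force: [1.0, 0.1, -0.6]
grip_width: 91.8
finger_force: 0.0
```

send_rows:
  offset:
    - [0,0.5,0]
    - [0,1,0]
    - [0,1,0]
    - [0,1,0]
  delta_rot:
    - [0,0,0]
    - [0,0,0]
    - [0,0,0]
    - [0,0,0]

```text
time: 39.15
tool_pos: [483.9, -261.5, 246.9]
tcp_rot: [-3.14, 0.002, -0.085]
contact_force: [0.4, -0.1, 0.2]
grip_width: 91.9
finger_force: 0.0
```

```bash
python3 - <<'E'
from h import *
im=look()
for a,z in zip([(553,-300),(428,-299)],(76,76)): r=lids(im,[a],z,42)[0]; print(r,case(r[0]) if r else 0)
E
```

```text
t 39.15 tcp [ 483.9 -261.5  246.9] yaw -0.0851 case [ -33.2 -405.8]
jar1 world [ 430.3 -296.2] case [ -83.7 -444.9] 0.62
jar1 world [ 557.2 -302.6] case [  43.3 -440.5] 0.58
jar1_top world [ 430.9 -298.5] case [ -82.8 -447.2] 0.98
([556.5, -300.8], [57.1, 58.6]) [  42.4 -438.8]
([430.0, -297.1], [42.7, 51.9]) [ -83.9 -445.9]
```

send_rows:
  offset:
    - [0.3,0.1,0.2]
    - [0.627,0.275,0.5]
    - [0.627,0.275,1]
    - [0.627,0.275,1]
  delta_rot:
    - [0,0,0]
    - [0,0,0]
    - [0,0,0]
    - [0,0,0]

```text
time: 39.85
tool_pos: [553.8, -299.2, 123.2]
tcp_rot: [-3.136, 0.01, -0.084]
contact_force: [-0.1, -0.1, 0.1]
grip_width: 91.9
finger_force: 0.0
```

send_rows:
  offset:
    - [0,0,0.3]
    - [0,0,0.6]
    - [0,0,0.8]
    - [0,0,0.87]
    - [0,0,0.89]
    - [0,0,0.89]
  delta_rot:
    - [0,0,0]
    - [0,0,0]
    - [0,0,0]
    - [0,0,0]
    - [0,0,0]
    - [0,0,0]

```text
time: 40.6
tool_pos: [557.0, -302.5, 22.9]
tcp_rot: [3.14, -0.002, -0.085]
contact_force: [0.3, -0.4, 0.3]
grip_width: 91.8
finger_force: 0.0
```

send_rows:
  offset:
    - [0,0,0]
    - [0,0,0]
    - [0,0,0]
    - [0,0,0]
    - [0,0,0]
    - [0,0,0]
  delta_rot:
    - [0,0,0]
    - [0,0,0]
    - [0,0,0]
    - [0,0,0]
    - [0,0,0]
    - [0,0,0]
  grip: 0

```text
time: 41.35
tool_pos: [556.1, -302.1, 21.2]
tcp_rot: [3.141, -0.0, -0.085]
contact_force: [-0.4, 0.2, 0.6]
grip_width: 59.3
finger_force: 30.0
```

```bash
python3 - <<'E'
from h import *
o=get_obs(); print(o['time'],o['tool_pos'],case(o['tool_pos']),o['tcp_rot'],o['grip_width'],o['finger_force'])
E
```

```text
41.35 [ 556.10321229 -302.11045129   21.24419496] [  42.2 -440.1] [ 3.14141294e+00 -6.93198242e-05 -8.52729923e-02] 59.34749367420527 29.999929249752313
```

send_rows:
  offset:
    - [0,0,-0.2]
    - [0,0,-0.5]
    - [0,0,-0.8]
    - [0,0,-0.9]
  delta_rot:
    - [0,0,0]
    - [0,0,0]
    - [0,0,0]
    - [0,0,0]

```text
time: 41.85
tool_pos: [556.8, -302.4, 130.9]
tcp_rot: [3.14, -0.003, -0.085]
contact_force: [0.7, 0.2, -3.2]
grip_width: 59.0
finger_force: 30.0
```

send_rows:
  offset:
    - [0,0,0]
    - [0,0,0]
    - [0,0,0]
    - [0,0,0]
    - [0,0,0]
    - [0,0,0]
    - [0,0,0]
  delta_rot:
    - [0,0,-0.025]
    - [0,0,-0.05]
    - [0,0,-0.075]
    - [0,0,-0.1]
    - [0,0,-0.125]
    - [0,0,-0.15]
    - [0,0,-0.17]

```text
time: 42.72
tool_pos: [555.3, -301.5, 127.2]
tcp_rot: [-3.138, -0.0, 0.987]
contact_force: [-0.6, -0.0, -3.3]
grip_width: 59.4
finger_force: 30.0
```

send_rows:
  offset:
    - [0,0,0]
    - [0,0,0]
    - [0,0,0]
    - [0,0,0]
    - [0,0,0]
    - [0,0,0]
    - [0,0,0]
  delta_rot:
    - [0,0,-0.025]
    - [0,0,-0.05]
    - [0,0,-0.075]
    - [0,0,-0.1]
    - [0,0,-0.125]
    - [0,0,-0.15]
    - [0,0,-0.17]

```text
time: 43.6
tool_pos: [555.3, -301.5, 127.2]
tcp_rot: [-3.14, -0.003, 2.055]
contact_force: [0.3, -0.1, -2.9]
grip_width: 58.8
finger_force: 30.0
```

send_rows:
  offset:
    - [0,0,0]
    - [0,0,0]
    - [0,0,0]
    - [0,0,0]
    - [0,0,0]
    - [0,0,0]
    - [0,0,0]
    - [0,0,0]
  delta_rot:
    - [0,0,-0.025]
    - [0,0,-0.05]
    - [0,0,-0.075]
    - [0,0,-0.1]
    - [0,0,-0.125]
    - [0,0,-0.15]
    - [0,0,-0.16]
    - [0,0,-0.16]

```text
time: 44.6
tool_pos: [555.5, -301.6, 127.5]
tcp_rot: [3.14, -0.002, 3.056]
contact_force: [0.6, 0.2, -3.7]
grip_width: 59.1
finger_force: 30.0
```

```bash
python3 - <<'E'
from h import *
o=get_obs(); print(o['time'],o['tool_pos'],case(o['tool_pos']),o['tcp_rot'],np.pi-.085,o['grip_width'],o['joint_positions'])
E
```

```text
44.6 [ 555.45406102 -301.56035226  127.53405706] [  41.5 -439.6] [ 3.14024588e+00 -2.33485304e-03  3.05564300e+00] 3.056592653589793 59.08767914696374 [-6.18544785e-01  6.23146110e-01  1.34070070e+00 -2.73901977e-05
  1.18044116e+00 -2.10337943e+00]
```

send_rows:
  offset:
    - [0.06,0.3,0]
    - [0.06,0.65,0]
    - [0.06,1,0]
  delta_rot:
    - [0,0,0]
    - [0,0,0]
    - [0,0,0]

```text
time: 44.98
tool_pos: [558.6, -180.6, 128.3]
tcp_rot: [3.141, -0.001, 3.054]
contact_force: [0.5, 0.4, -2.2]
grip_width: 59.1
finger_force: 30.0
```

send_rows:
  offset:
    - [0,0.35,0]
    - [0,0.7,0]
    - [0,1,0]
  delta_rot:
    - [0,0,0]
    - [0,0,0]
    - [0,0,0]

```text
time: 45.35
tool_pos: [568.9, -60.6, 128.4]
tcp_rot: [3.141, -0.001, 3.055]
contact_force: [0.2, 0.5, -3.3]
grip_width: 59.0
finger_force: 30.0
```

send_rows:
  offset:
    - [0,0.35,0]
    - [0,0.7,0]
    - [0,1,0]
  delta_rot:
    - [0,0,0]
    - [0,0,0]
    - [0,0,0]

```text
time: 45.72
tool_pos: [579.1, 58.9, 128.4]
tcp_rot: [-3.142, -0.001, 3.055]
contact_force: [0.1, -0.1, -3.2]
grip_width: 59.2
finger_force: 30.0
```

send_rows:
  offset:
    - [0,0.35,0]
    - [0,0.7,0]
    - [0,0.95,0]
    - [0,1,0]
  delta_rot:
    - [0,0,0]
    - [0,0,0]
    - [0,0,0]
    - [0,0,0]

```text
time: 46.22
tool_pos: [589.2, 178.7, 128.2]
tcp_rot: [-3.141, -0.001, 3.058]
contact_force: [-0.7, 0.1, -2.3]
grip_width: 59.1
finger_force: 30.0
```

send_rows:
  offset:
    - [0,0.04,0]
    - [0,0.055,0]
    - [0,0.055,0]
  delta_rot:
    - [0,0,0]
    - [0,0,0]
    - [0,0,0]

```text
time: 46.6
tool_pos: [590.4, 182.6, 129.1]
tcp_rot: [-3.141, -0.0, 3.055]
contact_force: [0.5, -0.4, -2.9]
grip_width: 59.2
finger_force: 30.0
```

```bash
python3 - <<'E'
from h import *
o=get_obs(); print(o['time'],o['tool_pos'],case(o['tool_pos']),o['tcp_rot'],o['grip_width'],o['joint_positions'])
for c in('side','scene'): 
    cap(c)
    for r in finder.pinpoint('jar1',c):
        w=onz(c,r['uv'],0)[:2]; w2=onz(c,r['uv'],8)[:2]; print(c,np.round(w),case(w),'if in tray',case(w2),round(r['confidence'],2))
E
```

```text
46.6 [590.43496316 182.61972261 129.1161514 ] [35.2 45.8] [-3.14134537e+00 -9.17238259e-05  3.05514441e+00] 59.20642614671302 [ 1.76140376e-01  5.95984905e-01  1.38685681e+00 -2.34621906e-04
  1.15890372e+00 -1.30811377e+00]
side [517.  84.] [-29.3 -59. ] if in tray [-30.5 -53.1] 0.82
side [ 420. -296.] [ -93.7 -445.5] if in tray [ -94.3 -436.2] 0.77
side [521. 186.] [-34.1  43.3] if in tray [-35.2  48.4] 0.65
side [611. 102.] [ 62.4 -32.7] if in tray [ 60.4 -27. ] 0.59
scene [535. 182.] [-20.2  40.5] if in tray [-15.7  40.8] 0.8
scene [513.  94.] [-34.8 -49.4] if in tray [-30.2 -48.5] 0.74
scene [ 429. -300.] [ -84.7 -449.2] if in tray [ -79.8 -445.8] 0.55
scene [573. 422.] [ -2.7 282.9] if in tray [  1.7 281.7] 0.28
```

send_rows:
  offset:
    - [0,0,0.2]
    - [0,0,0.45]
    - [0,0,0.65]
    - [0,0,0.76]
    - [0,0,0.8]
    - [0,0,0.81]
    - [0,0,0.82]
    - [0,0,0.82]
  delta_rot:
    - [0,0,0]
    - [0,0,0]
    - [0,0,0]
    - [0,0,0]
    - [0,0,0]
    - [0,0,0]
    - [0,0,0]
    - [0,0,0]

```text
time: 47.8
tool_pos: [590.7, 183.5, 31.3]
tcp_rot: [3.141, 0.001, 3.056]
contact_force: [0.8, -0.1, -3.5]
grip_width: 59.4
finger_force: 30.0
```

send_rows:
  offset:
    - [0,0,0.004]
    - [0,0,0.008]
    - [0,0,0.008]
  delta_rot:
    - [0,0,0]
    - [0,0,0]
    - [0,0,0]

```text
time: 48.18
tool_pos: [590.4, 183.4, 29.8]
tcp_rot: [-3.141, 0.0, 3.056]
contact_force: [0.3, -0.5, -2.6]
grip_width: 59.1
finger_force: 30.0
```

send_rows:
  offset:
    - [0,0,0.004]
    - [0,0,0.008]
    - [0,0,0.01]
    - [0,0,0.01]
  delta_rot:
    - [0,0,0]
    - [0,0,0]
    - [0,0,0]
    - [0,0,0]

```text
time: 48.68
tool_pos: [590.4, 183.4, 29.2]
tcp_rot: [-3.142, 0.0, 3.056]
contact_force: [-3.8, -1.3, 5.7]
grip_width: 59.3
finger_force: 30.0
```

send_rows:
  offset:
    - [0,0,0]
    - [0,0,0]
    - [0,0,0]
    - [0,0,-0.2]
    - [0,0,-0.6]
    - [0,0,-0.9]
    - [0,0,-0.9]
  delta_rot:
    - [0,0,0]
    - [0,0,0]
    - [0,0,0]
    - [0,0,0]
    - [0,0,0]
    - [0,0,0]
    - [0,0,0]
  grip: 0.8

```text
time: 49.55
tool_pos: [592.3, 183.8, 140.0]
tcp_rot: [3.14, 0.007, 3.056]
contact_force: [-0.0, 0.6, -0.2]
grip_width: 73.1
finger_force: 0.0
```

send_rows:
  offset:
    - [0.1,-0.4,-0.5]
    - [0.2,-0.8,-1]
    - [0.2,-1,-1]
  delta_rot:
    - [0,0,0]
    - [0,0,0]
    - [0,0,0]
  grip: 1

```text
time: 49.92
tool_pos: [556.2, 65.1, 258.1]
tcp_rot: [3.142, 0.002, 3.057]
contact_force: [-0.3, -0.2, -0.2]
grip_width: 91.7
finger_force: 0.0
```

send_rows:
  offset:
    - [0.1,-0.5,0]
    - [0.17,-1,0]
    - [0.17,-1,0]
  delta_rot:
    - [0,0,0]
    - [0,0,0]
    - [0,0,0]

```text
time: 50.3
tool_pos: [524.6, -55.5, 255.5]
tcp_rot: [-3.141, -0.002, 3.051]
contact_force: [0.2, 0.5, 0.1]
grip_width: 91.8
finger_force: 0.0
```

send_rows:
  offset:
    - [0,-0.5,0]
    - [0,-1,0]
    - [0,-1,0]
  delta_rot:
    - [0,0,0]
    - [0,0,0]
    - [0,0,0]

```text
time: 50.68
tool_pos: [515.2, -174.0, 255.2]
tcp_rot: [3.141, -0.002, 3.052]
contact_force: [0.4, 0.3, 0.3]
grip_width: 91.8
finger_force: 0.0
```

send_rows:
  offset:
    - [0,-0.5,0]
    - [0,-1,0]
    - [0,-1,0]
    - [0,-1,0]
    - [0,-1,0]
  delta_rot:
    - [0,0,0]
    - [0,0,0]
    - [0,0,0]
    - [0,0,0]
    - [0,0,0]

```text
time: 51.3
tool_pos: [505.9, -289.0, 256.5]
tcp_rot: [3.141, -0.0, 3.059]
contact_force: [1.1, 0.9, 0.1]
grip_width: 92.0
finger_force: 0.0
```

```bash
python3 - <<'E'
from h import *
im=look()
r=lids(im,[(428,-299)],76,42)[0]; print(r,case(r[0]) if r else 0)
E
```

```text
t 51.3 tcp [ 505.9 -289.   256.5] yaw 3.0586 case [  -9.  -431.3]
jar1 world [ 433.8 -298.4] case [ -80.  -446.9] 0.56
jar1_top world [ 432.3 -297.8] case [ -81.5 -446.3] 0.7
([428.6, -298.2], [54.8, 56.8]) [ -85.2 -447.1]
```

send_rows:
  offset:
    - [0.3,-0.1,0.2]
    - [0.625,-0.13,0.5]
    - [0.625,-0.13,1]
    - [0.625,-0.13,1]
  delta_rot:
    - [0,0,0]
    - [0,0,0]
    - [0,0,0]
    - [0,0,0]

```text
time: 52.0
tool_pos: [427.1, -298.2, 133.7]
tcp_rot: [3.136, -0.006, 3.056]
contact_force: [0.1, 0.4, 0.3]
grip_width: 91.7
finger_force: 0.0
```

send_rows:
  offset:
    - [0,0,0.3]
    - [0,0,0.6]
    - [0,0,0.8]
    - [0,0,0.92]
    - [0,0,0.96]
    - [0,0,0.96]
  delta_rot:
    - [0,0,0]
    - [0,0,0]
    - [0,0,0]
    - [0,0,0]
    - [0,0,0]
    - [0,0,0]

```text
time: 52.75
tool_pos: [429.9, -300.6, 22.3]
tcp_rot: [-3.141, 0.001, 3.057]
contact_force: [-1.3, -0.4, -0.6]
grip_width: 91.5
finger_force: 0.0
```

send_rows:
  offset:
    - [0,0,0]
    - [0,0,0]
    - [0,0,0]
    - [0,0,0]
    - [0,0,0]
    - [0,0,0]
  delta_rot:
    - [0,0,0]
    - [0,0,0]
    - [0,0,0]
    - [0,0,0]
    - [0,0,0]
    - [0,0,0]
  grip: 0

```text
time: 53.5
tool_pos: [429.2, -300.0, 21.6]
tcp_rot: [3.141, -0.0, 3.056]
contact_force: [-1.3, 3.3, 4.3]
grip_width: 59.2
finger_force: 30.0
```

send_rows:
  offset:
    - [0,0,-0.2]
    - [0,0,-0.5]
    - [0,0,-0.8]
    - [0,0,-0.9]
    - [0,0,-0.9]
  delta_rot:
    - [0,0,0]
    - [0,0,0]
    - [0,0,0]
    - [0,0,0]
    - [0,0,0]

```text
time: 54.12
tool_pos: [429.2, -300.3, 129.2]
tcp_rot: [-3.141, 0.0, 3.056]
contact_force: [-0.3, -0.1, -3.0]
grip_width: 59.3
finger_force: 30.0
```

```bash
python3 - <<'E'
from h import *
o=get_obs(); print(o['time'],o['tool_pos'],case(o['tool_pos']),o['tcp_rot'],o['grip_width'],o['finger_force'])
E
```

```text
54.125 [ 429.17916002 -300.28845557  129.18973001] [ -84.5 -449.1] [-3.14112933e+00  3.56177014e-04  3.05628016e+00] 59.28689883316707 29.999357567285188
```

send_rows:
  offset:
    - [-0.3,0.3,0]
    - [-0.65,0.65,0]
    - [-0.987,1,0]
  delta_rot:
    - [0,0,0]
    - [0,0,0]
    - [0,0,0]

```text
time: 54.5
tool_pos: [557.7, -189.4, 127.1]
tcp_rot: [3.141, -0.003, 3.055]
contact_force: [0.8, -1.3, -1.3]
grip_width: 59.1
finger_force: 30.0
```

send_rows:
  offset:
    - [0,0.35,0]
    - [0,0.7,0]
    - [0,1,0]
  delta_rot:
    - [0,0,0]
    - [0,0,0]
    - [0,0,0]

```text
time: 54.88
tool_pos: [566.6, -69.3, 126.8]
tcp_rot: [3.141, -0.004, 3.057]
contact_force: [0.5, 0.3, -1.5]
grip_width: 59.2
finger_force: 30.0
```

send_rows:
  offset:
    - [0,0.35,0]
    - [0,0.7,0]
    - [0,1,0]
  delta_rot:
    - [0,0,0]
    - [0,0,0]
    - [0,0,0]

```text
time: 55.25
tool_pos: [576.8, 50.0, 126.9]
tcp_rot: [-3.141, -0.004, 3.057]
contact_force: [0.2, -0.7, -1.1]
grip_width: 59.2
finger_force: 30.0
```

send_rows:
  offset:
    - [0,0.2,0]
    - [0,0.35,0]
    - [0,0.35,0]
    - [0,0.35,0]
  delta_rot:
    - [0,0,0]
    - [0,0,0]
    - [0,0,0]
    - [0,0,0]

```text
time: 55.75
tool_pos: [581.3, 89.4, 128.8]
tcp_rot: [-3.141, -0.001, 3.056]
contact_force: [0.7, -0.5, -2.0]
grip_width: 59.0
finger_force: 30.0
```

```bash
python3 - <<'E'
from h import *
o=get_obs(); print(o['time'],o['tool_pos'],case(o['tool_pos']),o['tcp_rot'],o['grip_width'],o['finger_force'])
cap('scene')
for r in finder.pinpoint('jar1','scene'):
    w2=onz('scene',r['uv'],8)[:2]; print('if in tray',case(w2),round(r['confidence'],2))
E
```

```text
55.75 [581.25681644  89.40343316 128.82504124] [ 34.  -47.9] [-3.14102148e+00 -8.38529489e-04  3.05580504e+00] 59.035400210124635 29.999273016583174
if in tray [-27.  -53.5] 0.74
if in tray [38.2 58.1] 0.65
if in tray [-36.3  49.9] 0.63
```

send_rows:
  offset:
    - [0,0,0.2]
    - [0,0,0.45]
    - [0,0,0.65]
    - [0,0,0.76]
    - [0,0,0.8]
    - [0,0,0.81]
    - [0,0,0.82]
    - [0,0,0.82]
  delta_rot:
    - [0,0,0]
    - [0,0,0]
    - [0,0,0]
    - [0,0,0]
    - [0,0,0]
    - [0,0,0]
    - [0,0,0]
    - [0,0,0]

```text
time: 56.85
tool_pos: [581.8, 90.3, 31.5]
tcp_rot: [-3.142, 0.001, 3.056]
contact_force: [-1.0, 0.2, -1.8]
grip_width: 59.2
finger_force: 30.0
```

send_rows:
  offset:
    - [0,0,0.004]
    - [0,0,0.008]
    - [0,0,0.011]
    - [0,0,0.011]
  delta_rot:
    - [0,0,0]
    - [0,0,0]
    - [0,0,0]
    - [0,0,0]

```text
time: 57.35
tool_pos: [581.5, 90.2, 29.7]
tcp_rot: [-3.141, 0.0, 3.056]
contact_force: [0.4, 0.6, -2.3]
grip_width: 59.1
finger_force: 30.0
```

send_rows:
  offset:
    - [0,0,0.004]
    - [0,0,0.006]
    - [0,0,0.009]
    - [0,0,0.009]
  delta_rot:
    - [0,0,0]
    - [0,0,0]
    - [0,0,0]
    - [0,0,0]

```text
time: 57.85
tool_pos: [581.5, 90.2, 29.6]
tcp_rot: [-3.142, 0.001, 3.056]
contact_force: [-3.4, 0.4, 7.4]
grip_width: 59.2
finger_force: 30.0
```

send_rows:
  offset:
    - [0,0,0]
    - [0,0,0]
    - [0,0,0]
    - [0,0,-0.2]
    - [0,0,-0.6]
    - [0,0,-0.9]
    - [0,0,-0.9]
  delta_rot:
    - [0,0,0]
    - [0,0,0]
    - [0,0,0]
    - [0,0,0]
    - [0,0,0]
    - [0,0,0]
    - [0,0,0]
  grip: 0.8

```text
time: 58.72
tool_pos: [583.3, 90.3, 139.7]
tcp_rot: [3.141, 0.007, 3.056]
contact_force: [-0.3, -0.2, -0.2]
grip_width: 73.2
finger_force: 0.0
```

send_rows:
  offset:
    - [0.1,0,-0.5]
    - [0.2,0,-1]
    - [0.2,0,-1]
  delta_rot:
    - [0,0,0]
    - [0,0,0]
    - [0,0,0]
  grip: 0.19

```text
time: 59.1
tool_pos: [559.0, 92.6, 260.8]
tcp_rot: [3.141, 0.008, 3.057]
contact_force: [0.9, 0.2, -0.9]
grip_width: 47.9
finger_force: 0.0
```

send_rows:
  offset:
    - [0,0.1,0]
    - [0,0.2,0]
    - [0,0.3,0]
    - [0,0.41,0]
    - [0,0.41,0]
    - [0,0.41,0]
    - [0,0.41,0]
    - [0,0.41,0]
  delta_rot:
    - [0,0,0.025]
    - [0,0,0.05]
    - [0,0,0.075]
    - [0,0,0.1]
    - [0,0,0.125]
    - [0,0,0.15]
    - [0,0,0.175]
    - [0,0,0.2]

```text
time: 60.1
tool_pos: [561.2, 141.2, 254.1]
tcp_rot: [-3.138, -0.0, 1.794]
contact_force: [-0.1, -0.6, 0.1]
grip_width: 17.3
finger_force: 0.0
```

```bash
python3 - <<'E'
from h import *
o=get_obs(); print(o['time'],o['tool_pos'],case(o['tool_pos']),o['tcp_rot'],o['grip_width'],o['joint_positions'])
a=cap('side')[100:330,110:400]; b=cap('scene')[130:290,230:400]
cv2.imwrite('pics/x8.png',np.hstack([cv2.resize(a,(440,350)),cv2.resize(b,(360,350))])[:,:,::-1])
E
```

```text
60.1 [561.19883438 141.21072572 254.094296  ] [9.6 2. ] [-3.13794672e+00 -2.83467580e-04  1.79445558e+00] 17.270739214252263 [ 1.14162219e-01  4.25715196e-01  1.31970930e+00 -1.18379092e-04
  1.39982323e+00 -1.09477199e-01]
```

View pics/x8.png

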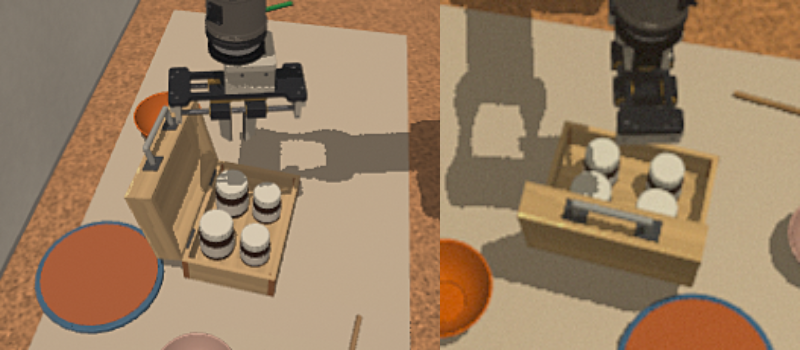

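All four jars stand upright in the tray, and the lid is open. Next I'll go to the bar to close it.

send_rows:
  offset:
    - [0,0,-0.07]
    - [0,0,-0.07]
    - [0,0,-0.07]
  delta_rot:
    - [0,0,0.025]
    - [0,0,0.05]
    - [0,0,0.05]

```text
time: 60.58
tool_pos: [561.5, 141.2, 263.8]
tcp_rot: [-3.14, 0.0, 1.49]
contact_force: [-0.4, -0.3, 0.2]
grip_width: 17.6
finger_force: 0.0
```

send_rows:
  offset:
    - [0,0.5,0]
    - [0,1,0]
    - [0,1,0]
  delta_rot:
    - [0,0,0]
    - [0,0,0]
    - [0,0,0]

```text
time: 60.95
tool_pos: [683.8, 129.9, 259.3]
tcp_rot: [-3.136, 0.001, 1.489]
contact_force: [-0.5, -0.3, -0.6]
grip_width: 17.1
finger_force: 0.0
```

send_rows:
  offset:
    - [0,0.12,0]
    - [0,0.12,0]
    - [0,0.12,0]
  delta_rot:
    - [0,0,0]
    - [0,0,0]
    - [0,0,0]

```text
time: 61.32
tool_pos: [694.7, 130.1, 265.3]
tcp_rot: [-3.141, 0.0, 1.488]
contact_force: [-0.1, -0.5, 0.7]
grip_width: 17.1
finger_force: 0.0
```

```bash
python3 - <<'E'
from h import *
o=get_obs(); print(o['time'],o['tool_pos'],case(o['tool_pos']),o['tcp_rot'],o['grip_width'],o['contact_force'])
cap('wrist','w9.png')
for r in finder.pinpoint('case_bar','wrist'): print(np.round(r['uv']),case(onz('wrist',r['uv'],238)[:2]),round(r['confidence'],2))
E
```

```text
61.325 [694.67532384 130.11118236 265.25953538] [143.5   2.3] [-3.14125255e+00  5.80586047e-05  1.48750843e+00] 17.07978340664624 [-0.136384   -0.54920277  0.68046016]
[280. 237.] [143.3   4.2] 0.81
```

View pics/w9.png

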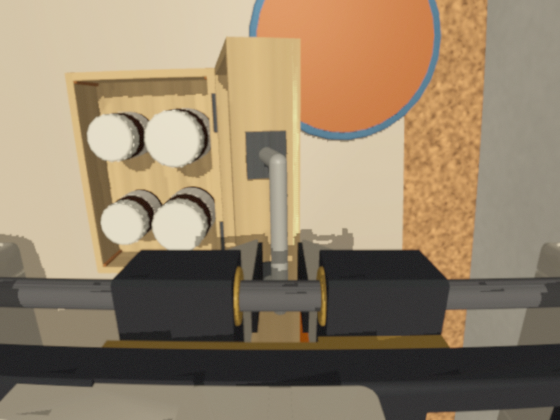

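send_rows:
  offset:
    - [0,0,0.15]
    - [0,0,0.3]
    - [0,0,0.385]
    - [0,0,0.385]
  delta_rot:
    - [0,0,0]
    - [0,0,0]
    - [0,0,0]
    - [0,0,0]

```text
time: 61.92
tool_pos: [695.1, 129.9, 218.4]
tcp_rot: [-3.14, 0.0, 1.486]
contact_force: [0.6, 0.6, 0.4]
grip_width: 17.5
finger_force: 0.0
```

send_rows:
  offset:
    - [0,-0.08,-0.02]
    - [0,-0.179,-0.047]
    - [0,-0.338,-0.078]
    - [0,-0.5,-0.093]
    - [0,-0.661,-0.091]
    - [0,-0.822,-0.074]
    - [0,-0.98,-0.041]
    - [0,-0.98,-0.041]
  delta_rot:
    - [0,0,0]
    - [0,0,0]
    - [0,0,0]
    - [0,0,0]
    - [0,0,0]
    - [0,0,0]
    - [0,0,0]
    - [0,0,0]

```text
time: 62.92
tool_pos: [577.6, 140.2, 225.2]
tcp_rot: [3.14, -0.0, 1.486]
contact_force: [-0.0, 0.2, -1.0]
grip_width: 17.4
finger_force: 0.0
```

send_rows:
  offset:
    - [0,-0.154,0.049]
    - [0,-0.303,0.113]
    - [0,-0.446,0.192]
    - [0,-0.578,0.284]
    - [0,-0.7,0.39]
    - [0,-0.813,0.507]
    - [0,-0.813,0.507]
  delta_rot:
    - [0,0,0]
    - [0,0,0]
    - [0,0,0]
    - [0,0,0]
    - [0,0,0]
    - [0,0,0]
    - [0,0,0]

```text
time: 63.8
tool_pos: [481.0, 148.3, 162.8]
tcp_rot: [-3.141, 0.0, 1.486]
contact_force: [-0.1, 0.1, 1.1]
grip_width: 17.1
finger_force: 0.0
```

```bash
python3 - <<'E'
from h import *
o=get_obs(); print(o['time'],o['tool_pos'],case(o['tool_pos']),o['tcp_rot'],o['grip_width'],o['contact_force'])
a=cap('side')[100:330,110:400]; b=cap('wrist')
cv2.imwrite('pics/x10.png',np.hstack([cv2.resize(a,(380,300)),cv2.resize(b,(400,300))])[:,:,::-1])
E
```

```text
63.8 [481.02375677 148.25091788 162.76803385] [-70.9   2.2] [-3.14078016e+00  2.01869980e-04  1.48579899e+00] 17.133055229192877 [-0.10410154  0.14240788  1.06969597]
```

View pics/x10.png

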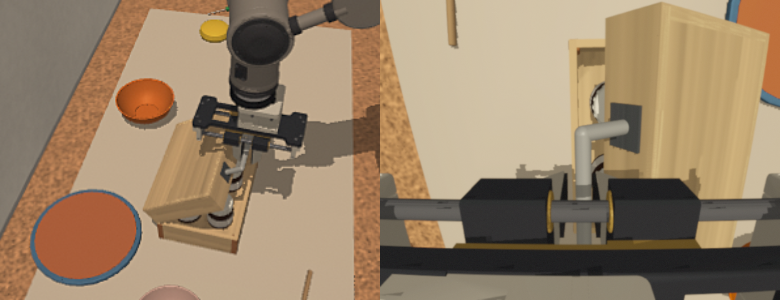

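send_rows:
  offset:
    - [0,-0.1,0.128]
    - [0,-0.186,0.264]
    - [0,-0.258,0.409]
    - [0,-0.258,0.409]
  delta_rot:
    - [0,0,0]
    - [0,0,0]
    - [0,0,0]
    - [0,0,0]

```text
time: 64.4
tool_pos: [450.9, 150.9, 113.7]
tcp_rot: [-3.142, 0.0, 1.486]
contact_force: [0.1, -1.1, -0.1]
grip_width: 17.4
finger_force: 0.0
```

send_rows:
  offset:
    - [0,0.03,-0.2]
    - [0,0.03,-0.6]
    - [0,0.03,-0.8]
    - [0,0.03,-0.8]
  delta_rot:
    - [0,0,0]
    - [0,0,0]
    - [0,0,0]
    - [0,0,0]

```text
time: 64.9
tool_pos: [455.6, 150.7, 212.2]
tcp_rot: [3.137, -0.001, 1.485]
contact_force: [0.8, -0.2, -0.9]
grip_width: 17.5
finger_force: 0.0
```

```bash
python3 - <<'E'
from h import *
o=get_obs(); print(o['time'],o['tool_pos'],case(o['tool_pos']),o['tcp_rot'],o['grip_width'],o['contact_force'])
b=cap('wrist'); p=o['tool_pos']
for r in finder.pinpoint('case_bar','wrist')[:2]:
    for z in (77,100,130,150): print(z,case(onz('wrist',r['uv'],z)[:2]),round(r['confidence'],2))
cap('side')
for r in finder.pinpoint('case_bar','side')[:1]:
    for z in (77,100,130,150): print('side',z,case(onz('side',r['uv'],z)[:2]),round(r['confidence'],2))
E
```

```text
64.9 [455.57201422 150.67571602 212.24153937] [-96.5   2.5] [ 3.13667626e+00 -1.14326191e-03  1.48541711e+00] 17.496124639410667 [ 0.8465615  -0.1502046  -0.88661037]
side 77 [-91.8 -54.6] 0.66
side 100 [-93.7 -36.1] 0.66
side 130 [-96.2 -11.9] 0.66
side 150 [-97.8   4.2] 0.66
```

send_rows:
  offset:
    - [0,0.425,0]
    - [0,0.425,0]
    - [0,0.425,0]
  delta_rot:
    - [0,0,0]
    - [0,0,0]
    - [0,0,0]
  grip: 0

```text
time: 65.47
tool_pos: [503.9, 146.1, 208.5]
tcp_rot: [-3.139, 0.001, 1.485]
contact_force: [-0.5, 0.3, 1.0]
grip_width: 0.3
finger_force: 0.0
```

send_rows:
  offset:
    - [0,0,0.3]
    - [0,0,0.5]
    - [0,0,0.57]
    - [0,0,0.64]
    - [0,0,0.7]
    - [0,0,0.7]
  delta_rot:
    - [0,0,0]
    - [0,0,0]
    - [0,0,0]
    - [0,0,0]
    - [0,0,0]
    - [0,0,0]

```text
time: 66.22
tool_pos: [504.8, 146.2, 125.6]
tcp_rot: [3.141, 0.0, 1.486]
contact_force: [-0.3, -0.9, -0.7]
grip_width: 0.4
finger_force: 0.0
```

send_rows:
  offset:
    - [0,0,0.05]
    - [0,0,0.1]
    - [0,0,0.14]
    - [0,0,0.17]
    - [0,0,0.19]
    - [0,0,0.2]
    - [0,0,0.205]
    - [0,0,0.205]
  delta_rot:
    - [0,0,0]
    - [0,0,0]
    - [0,0,0]
    - [0,0,0]
    - [0,0,0]
    - [0,0,0]
    - [0,0,0]
    - [0,0,0]

```text
time: 67.22
tool_pos: [505.1, 146.1, 101.2]
tcp_rot: [3.141, 0.0, 1.485]
contact_force: [-0.9, 0.1, -0.1]
grip_width: 0.6
finger_force: 0.0
```

send_rows:
  offset:
    - [0,0,0.008]
    - [0,0,0.015]
    - [0,0,0.023]
    - [0,0,0.03]
    - [0,0,0.03]
  delta_rot:
    - [0,0,0]
    - [0,0,0]
    - [0,0,0]
    - [0,0,0]
    - [0,0,0]

```text
time: 67.85
tool_pos: [505.0, 146.2, 100.1]
tcp_rot: [3.14, -0.0, 1.486]
contact_force: [-8.5, -1.1, 21.4]
grip_width: 0.3
finger_force: 11.1
```

send_rows:
  offset:
    - [0,0,0.005]
    - [0,0,0.008]
    - [0,0,0.008]
  delta_rot:
    - [0,0,0]
    - [0,0,0]
    - [0,0,0]

```text
time: 68.22
tool_pos: [505.0, 146.2, 100.0]
tcp_rot: [3.139, -0.0, 1.486]
contact_force: [-11.1, -1.9, 29.4]
grip_width: 0.5
finger_force: 14.8
```

send_rows:
  offset:
    - [0,0,-0.1]
    - [0,0,-0.5]
    - [0,-0.5,-1]
    - [0,-1,-1]
    - [0,-1,-1]
  delta_rot:
    - [0,0,0]
    - [0,0,0]
    - [0,0,0]
    - [0,0,0]
    - [0,0,0]

```text
time: 68.85
tool_pos: [383.0, 156.6, 217.6]
tcp_rot: [3.14, -0.0, 1.487]
contact_force: [1.0, 0.8, -0.1]
grip_width: 0.5
finger_force: 0.0
```

```bash
python3 - <<'E'
from h import *
a=cap('side'); o=get_obs(); print(o['time'],o['tool_pos'],o['contact_force'])
for r in finder.pinpoint('case_bar','side')[:1]: print(case(onz('side',r['uv'],77)[:2]))
for t in('water_bowl','glazed_bowl','brush','sponge'):
    for r in finder.pinpoint(t,'side')[:1]: print(t,np.round(onz('side',r['uv'],0)[:2],1))
cv2.imwrite('pics/x11.png',cv2.resize(a[90:390,120:420],(600,600))[:,:,::-1])
E
```

```text
68.9 [382.9325851  156.72495853 217.55119098] [-1.97150304  0.05702496  0.49699397]
[-114.8   -3.3]
glazed_bowl [575.7 431.6]
brush [351.6 366.4]
sponge [ 642.2 -435.6]
```

View pics/x11.png

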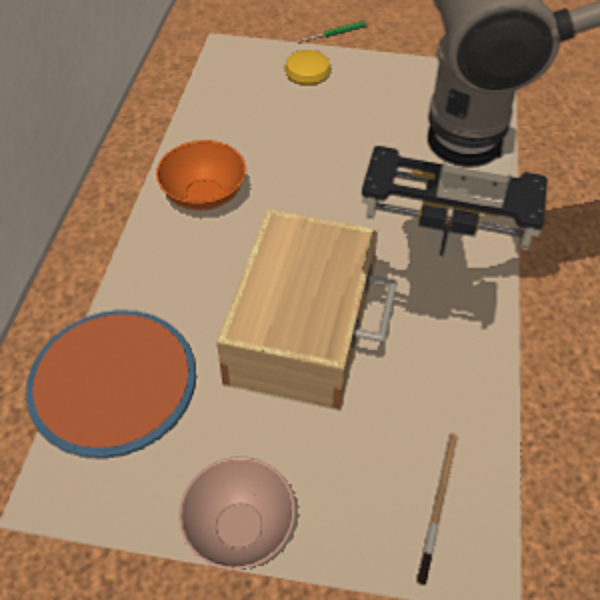

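The case is shut with no gap, its bar is down at (385,310), all jars are inside, and the bystanders are where they were.

```bash
python3 -c "
from plant import ticket
print(ticket.close_job())"
```

```text
the job is handed in; nothing more can be done
None
```

The job is handed in at about 69 s of the 210 s allowed: all four jars were sealed on the table and stood upright in the case, and the case is shut and pressed fully down, with the bowls, brush and sponge left where they were.

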